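Nest the empty rivet cups on the cork mat

TASK

The three aluminium rivet cups are empty: stand the one from the bench on the round cork mat, take the other two out of the sloping rack and nest them into it, one inside the other in either order, so that all three make one straight upright stack on the mat, each fully home in the one below. Set every cup down gently, do not drop it, and leave the jar, the hammer and the shoe last where they are.

Things in the scene. Friction and masses are not known exactly. Their poses are not given: they have to be found in the camera images.
- cup_bench: Tapered aluminium cup, 90 mm tall: foot 37 mm across, 55 at 60 mm up, then a step to a straight collar 66 mm across (62 to 90 mm up), mouth 61, inner floor 30 mm up, 0.15 kg. Origin: centre of the foot's underside; z up its axis, out of the mouth. Stands on the bench, on the robot's side of the mat. A same cup nested in it stands on its inner floor, 30 mm higher, with 2 mm of play.
- cup_left: Tapered aluminium cup, 90 mm tall: foot 37 mm across, 55 at 60 mm up, then a step to a straight collar 66 mm across (62 to 90 mm up), mouth 61, inner floor 30 mm up, 0.15 kg. Origin: centre of the foot's underside; z up its axis, out of the mouth. Stands in the rack's +y hole, tilted 35 degrees, its mouth leaning to the rack's -x side.
- cup_right: Tapered aluminium cup, 90 mm tall: foot 37 mm across, 55 at 60 mm up, then a step to a straight collar 66 mm across (62 to 90 mm up), mouth 61, inner floor 30 mm up, 0.15 kg. Origin: centre of the foot's underside; z up its axis, out of the mouth. Stands in the rack's -y hole, tilted 35 degrees, its mouth leaning to the rack's -x side.
- mat: Fixed round cork mat, 110 mm across and 6 mm thick; origin: centre of its underside, on the bench.
- rack: Fixed wooden rack, 230 mm wide (y): a board 100 mm deep, 10 thick, sloping 35 degrees (upper face looks to -x and up), on posts. Two 59 mm square holes 120 mm apart; in each a cup stands, foot on a ledge 58 mm below, collar above the board; it comes out along its axis, free after 60 mm. Origin: on the bench under the board's middle; -x is the front, z up.
- rack_left (a point): Centre of the rack's +y hole, on the upper face of the board, 80 mm above the bench.
- rack_right (a point): Centre of the rack's -y hole, on the upper face of the board, 80 mm above the bench.
- jar: Bystander: closed glass jar, 60 mm across, 100 mm tall, upright, between rack and mat on the robot's side. Origin: centre of its underside.
- hammer: Bystander: hammer, 240 mm long, lying on the bench in front of the rack. Origin on the bench under its middle, y along the handle to the head.
- shoe_last: Bystander: wooden shoe last (foot form), 240 mm long, 70 mm wide, 105 mm tall, standing lengthwise (x) between rack and mat on the far side. Origin: centre of its underside.
Mind the look-alikes: they are no part of the job. What is shaped like the cup_right but black, turquoise or yellow is not meant.

How it is judged:
By the outcome, as a careful person would: the job done as asked, in the order asked, and still so for the second after the job is handed in, with the robot touching nothing.
It also fails if it takes over 69 s, if anything falls off the work surface, if the arm or the gripper's body presses on something with over 40 N, if the wrist force passes 120 N, or if a joint passes its speed limit or range.

ROBOT

A 6-joint arm with a two-finger parallel gripper is mounted at the origin on the work surface. World frame = base frame: x ahead of the robot, y to its left, z up, the work surface at z = 0. Lengths are in m, angles in rad, forces in N, time in s.
With the tool pointing down it reaches from about 0.3 to 0.825 m from the base axis. Payload 5.4 kg.
Tool frame: the origin (TCP) lies on the mounting face of the last link; the fingertips stand 190 mm ahead of it and the grasp point (between the pads) lies manip.pinch_z ahead of it (manip.pinch_z is the distance from the TCP to the grasp point, in m); x points along the fingers, y is the direction in which the jaws open and shut, and the axes are right-handed (so a half turn about x gives the same grasp; the last joint's range is limited). The gripper opens to 92 mm and grips with 3 to 60 N. Pads are 20 mm wide; open, the fingers measure 128 mm over their backs; the gripper's body (75 mm by 189 mm) begins 69 mm behind the grasp point.
Start: joints at [0.894, 0.158, 1.597, -0, 1.386, -0.21], TCP at [0.259, 0.513, 0.405] pointing down, gripper open.
Joint ranges: [-2.91, 2.91], [-0.94, 2.29], [0.18, 2.7], [-1.29, 4.43], [0.17, 2.64], [-3, 3]. Speed limits (rad/s): [2.57, 2.57, 3.14, 3.14, 3.14, 3.14].

INTERFACE

Orientations are given as a unit quaternion [w, x, y, z].
In Python, from workcell import status, viewer, finish_job, manip gives the robot as it stands.
- The arm moves only by the tool jog_arm, never from a script. Its argument "motion" is a list of rows, each a list of 2 entries, a list of its own where there are three numbers: the shift along the tool's x, y, z in mm, then the turn about the tool's x in degrees. A call has 1 to 10 rows; each row shifts and turns the pose as measured when the row begins, along the tool's axes as they then stand; what a row does not reach is not made up. A row lasts 1/12 s, in which the tool goes at most 41.7 mm and 7.16 degrees, less where a joint would pass 70% of its speed; a pose out of reach is approached as far as the arm can. A call with a gripper value outside its range is refused whole. "jaw" is the finger opening in mm, from 0 to 91.9, set as the call begins (left out, the last holds). The fingers move at their own pace and stop on an object; "grip_force" is the grip in N (left out, the last holds). Time passes only in rows, so rows that do not move let the fingers close. It gives the time, the measured TCP pose, the force and the opening at its end, in the units of the state.
- status.read_state(): the state, without advancing time (a new reading comes with each control period).
- viewer.read_camera(name): name is "scene" or "top" or "wrist"; returns a dict with "pixels" (480x640x3 uint8, red, green, blue), "fx", "fy", "cx", "cy" (pixels), "R" (3x3) and "t" (3): a world point X has camera coordinates R X + t. Camera axes: x right, y down, z forward; pixel columns grow to the right and rows downward; lengths in m; the calibration is good to about 2 mm. A picture is of the moment at which its call begins. There is no depth.
- finish_job(): hands the job in, once; it reports no verdict.
The state is a dict: "t": time; "qpos": joint angles; "dq": joint speeds; "tau": joint torques, N m; "ee_pos": TCP position; "eef_rot": TCP orientation; "wrist_force": force on the tool from outside, world axes, zero at the start; "torque": the same for the moment, N m; "gripper_width": opening from 0.0 (shut) to 1.0 (fully open).
Only numpy, scipy, OpenCV 4.12 (cv2) and the standard library are available. Lean on these libraries where they do the work, as an engineer would, in place of code of your own. Each camera call takes 0.05 s, during which the arm holds its last target.

## Working session

There is one attempt and no reset: what is moved stays moved. The work goes in short steps, Python scripts to look and compute and a tool call to move; the robot and the scene stay as the last step left them, time stands still between calls to the robot, and variables do not carry over. Pictures are saved under pics/ and viewed, and the job is handed in when it is done.

Besides the shell and the picture viewer there is one more tool, called after "Call:" as name(argument=value, ...), one argument or row to a line, values as JSON. jog_arm: Moves the arm, as the interface text tells. Its arguments: {"type":"object","properties":{"motion":{"type":"array","items":{"type":"array"}},"jaw":{"type":"number"},"grip_force":{"type":"number"}},"required":["motion"]}

```bash
mkdir -p pics; ls; python3 - <<'E'
from workcell import status, viewer, manip
import cv2
print(status.read_state()); print(manip.pinch_z, dir(manip))
for n in ["scene","top","wrist"]:
    c=viewer.read_camera(n); cv2.imwrite(f"pics/{n}0.png",c["pixels"][:,:,::-1])
    print(n,c["fx"],c["fy"],c["cx"],c["cy"],c["R"],c["t"])
E
```

```text
pics
{'t': 0.0, 'qpos': array([ 8.93903284e-01,  1.59049491e-01,  1.59821623e+00,  1.28299953e-06,
        1.38621256e+00, -2.10117339e-01]), 'dq': array([-0.0003412 ,  0.00020983, -0.00066116, -0.0001954 , -0.00011395,
        0.00080249]), 'tau': array([ 7.61548617e-04, -3.85579848e+01, -3.22102618e+01,  7.02327001e-02,
        3.79358232e-02, -1.02723545e-04]), 'ee_pos': array([0.25860613, 0.51325475, 0.40372636]), 'eef_rot': array([ 0.68764922,  0.16293404,  0.68822217, -0.164138  ]), 'wrist_force': array([-0.29027875, -0.11912944, -0.04559875]), 'torque': array([ 0.00600522,  0.02129954, -0.05590636]), 'gripper_width': 0.9969788289341842}
0.1714 ['MotionError', '__class__', '__delattr__', '__dict__', '__dir__', '__doc__', '__eq__', '__format__', '__ge__', '__getattribute__', '__getstate__', '__gt__', '__hash__', '__init__', '__init_subclass__', '__le__', '__lt__', '__module__', '__ne__', '__new__', '__reduce__', '__reduce_ex__', '__repr__', '__setattr__', '__sizeof__', '__str__', '__subclasshook__', '__weakref__', 'pinch_z']
scene 437.4093766143914 437.4093766143914 329.1148312729954 238.22257113197335 [[ 0.22582782  0.97413908 -0.00740577]
 [ 0.84786131 -0.200286   -0.49093454]
 [-0.47972179  0.10458761 -0.87116499]] [-0.04110062 -0.48132744  1.32076576]
top 464.4935144715304 464.4935144715304 317.0129604453821 237.72542909780518 [[ 0.02090817 -0.99947241  0.02485444]
 [-0.99514212 -0.02319683 -0.09567687]
 [ 0.09620294 -0.02273328 -0.9951021 ]] [-0.11655751  0.60107616  1.02749411]
wrist 397.1565885884785 397.1565885884785 321.4570069580705 239.77162406364187 [[ 0.44995089  0.89305094 -0.00205296]
 [ 0.86214266 -0.43377633  0.26181697]
 [ 0.23292537 -0.11957472 -0.96511536]] [-0.57328507 -0.02990842  0.39074807]
```

View pics/scene0.png

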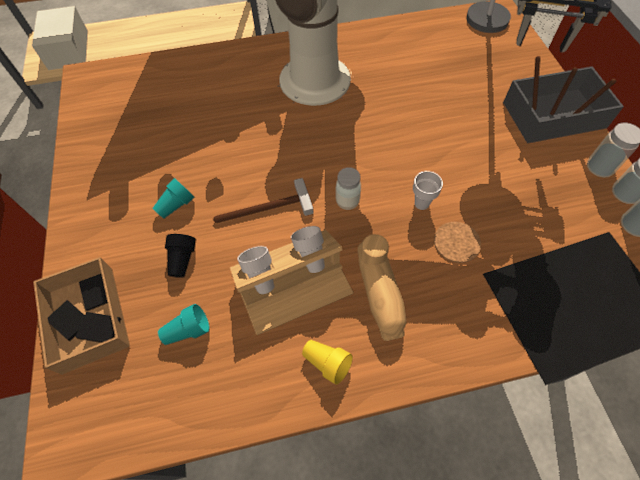

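View pics/top0.png

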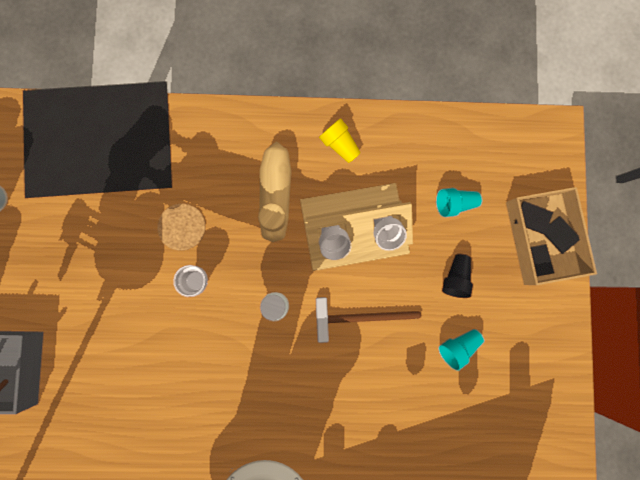

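View pics/wrist0.png

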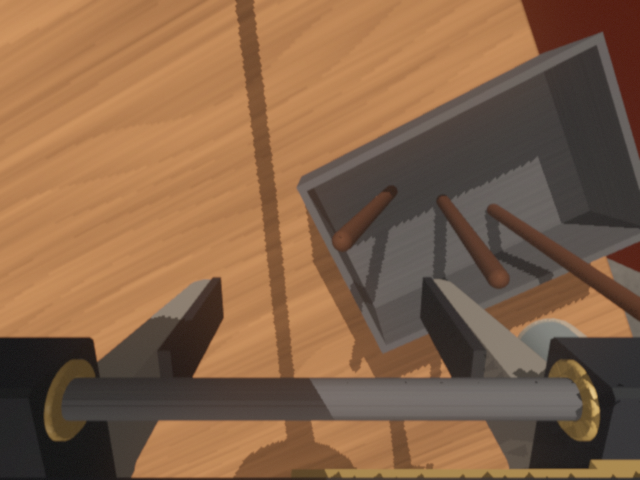

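The scene view shows three aluminium cups: one on the bench at scene (427,190) / top (190,281), and two in the rack at scene (255,260) and (307,240) / top (390,233) and (333,242). The look-alikes are the turquoise cups (173,198) and (185,326), the black one (180,255) and the yellow one (328,360). None of those are meant. The mat is at scene (457,241) / top (183,228). Next I'll enlarge these to confirm and measure.

```bash
python3 - <<'E'
import cv2,numpy as np
t=cv2.imread("pics/top0.png"); s=cv2.imread("pics/scene0.png")
def crop(im,x0,y0,w,h,k,o):
    c=cv2.resize(im[y0:y0+h,x0:x0+w],None,fx=k,fy=k,interpolation=cv2.INTER_CUBIC)
    for i in range(0,w,10): cv2.putText(c,str(x0+i),(i*k,8),0,.3,(255,255,255),1); cv2.line(c,(i*k,0),(i*k,4),(255,255,255),1)
    for j in range(0,h,10): cv2.putText(c,str(y0+j),(0,j*k+4),0,.3,(255,255,255),1)
    cv2.imwrite(o,c)
crop(t,295,180,130,95,6,"pics/c_rack_top.png")
crop(t,150,195,90,110,5,"pics/c_mat_top.png")
crop(s,225,215,130,95,6,"pics/c_rack_sc.png")
crop(s,400,160,90,110,5,"pics/c_mat_sc.png")
E
```

```text
(no output)
```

View pics/c_rack_top.png

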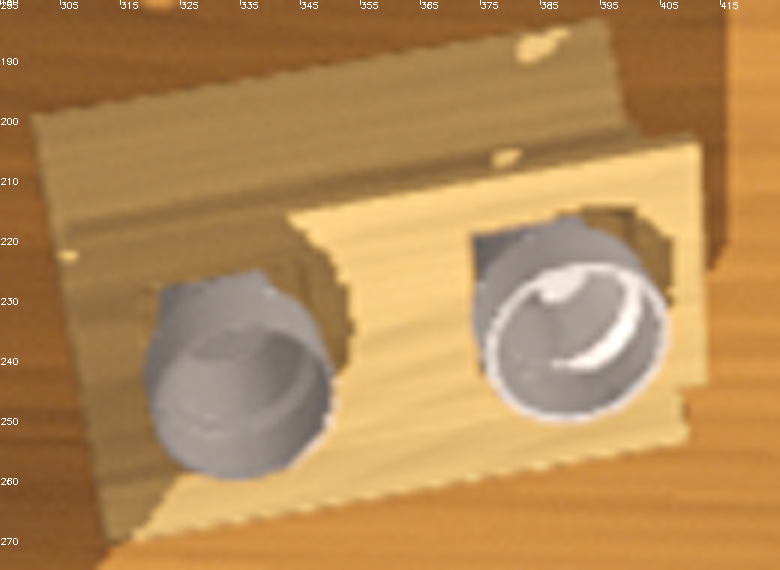

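View pics/c_mat_top.png

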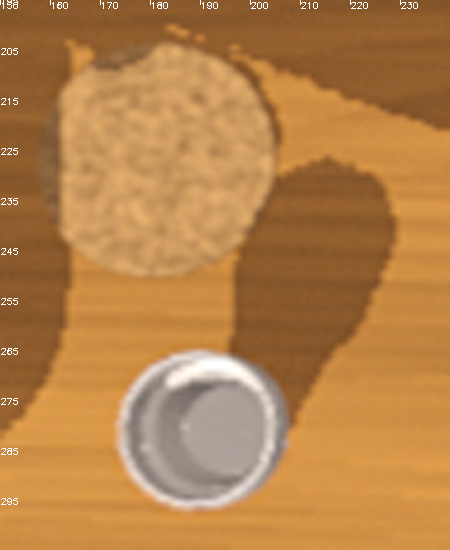

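View pics/c_rack_sc.png

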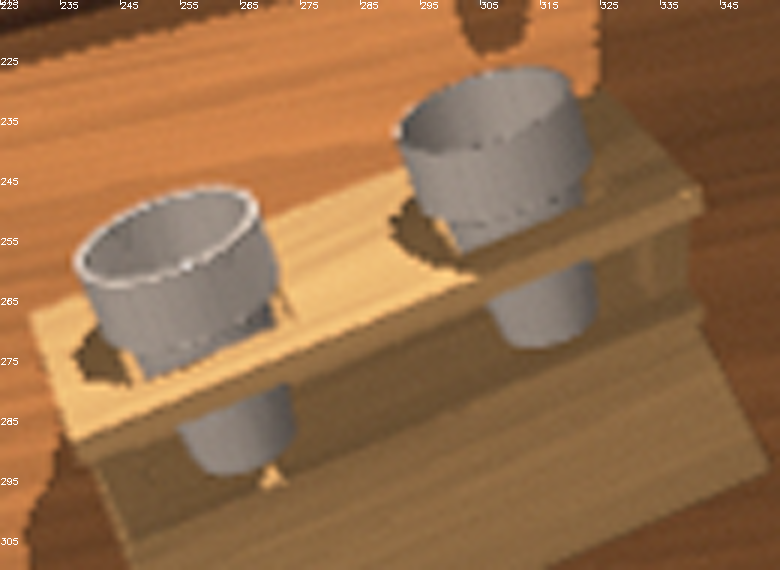

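View pics/c_mat_sc.png

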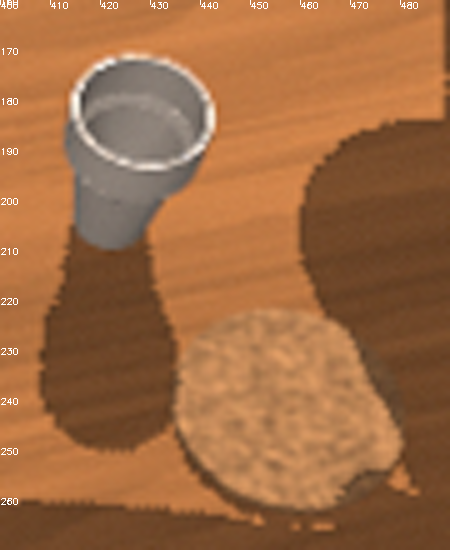

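The enlarged crops confirm that all three silver-grey cups are the aluminium ones. Next I'll triangulate them.

```bash
cat > h.py <<'E'
import numpy as np, cv2
from scipy.optimize import least_squares
from workcell import viewer,status,manip
def cams(*n):
    return {k:viewer.read_camera(k) for k in n}
def proj(c,X):
    X=np.atleast_2d(X)@np.array(c["R"]).T+c["t"]
    return np.c_[c["fx"]*X[:,0]/X[:,2]+c["cx"],c["fy"]*X[:,1]/X[:,2]+c["cy"]]
def ray(c,p):
    d=np.array(c["R"]).T@np.array([(p[0]-c["cx"])/c["fx"],(p[1]-c["cy"])/c["fy"],1.])
    return -np.array(c["R"]).T@c["t"],d
def onz(c,p,z):
    o,d=ray(c,p); return o+d*(z-o[2])/d[2]
def tri(l):
    A=np.zeros((3,3));b=np.zeros(3)
    for c,p in l:
        o,d=ray(c,p);d/=np.linalg.norm(d);P=np.eye(3)-np.outer(d,d);A+=P;b+=P@o
    X=np.linalg.solve(A,b); return X,[np.round(proj(c,X)[0]-p,2) for c,p in l]
def circ(c,X,r,a):
    a=np.array(a)/np.linalg.norm(a);u=np.cross(a,[0,1,.1]);u/=np.linalg.norm(u);v=np.cross(a,u)
    th=np.linspace(0,2*np.pi,73);return proj(c,X+r*(np.outer(np.cos(th),u)+np.outer(np.sin(th),v)))
E
python3 - <<'E'
from h import *
C=cams("top","scene");t,s=C["top"],C["scene"]
k=.4
P={"right":((391.2,237),(253,254.3)),"left":((335.5,247.2),(306.5,233.3)),"bench":((190.6,281),(428.6,182.4)),"mat":((181.4,227),(457.8,241.6))}
for n,(a,b) in P.items():
    a=np.array(a)-k;b=np.array(b)-k
    X,e=tri([(t,a),(s,b)]);print(n,X.round(4),e)
    for z in {"bench":[.09],"mat":[.006]}.get(n,[]): print(onz(t,a,z).round(4),onz(s,b,z).round(4))
# board corners top view (upper face): near-left,near-right,far-right
for p,z in [((295+108/6-.4,180+540/6-.4),.051),((295+688/6-.4,180+438/6-.4),.051),((295+697/6-.4,180+145/6-.4),.109)]: print(onz(t,p,z).round(4))
E
```

```text
right [ 0.6027 -0.2604  0.0997] [array([0.53, 0.08]), array([0.55, 0.  ])]
left [ 0.5782 -0.1412  0.0992] [array([0.33, 0.07]), array([ 0.34, -0.  ])]
bench [0.5003 0.1654 0.0844] [array([0.16, 0.05]), array([ 0.15, -0.02])]
[0.5004 0.1644 0.09  ] [0.504  0.1627 0.09  ]
mat [ 0.625   0.2132 -0.0023] [array([0.48, 0.16]), array([ 0.49, -0.04])]
[0.6244 0.2121 0.006 ] [0.6287 0.2083 0.006 ]
[ 0.5303 -0.0945  0.051 ]
[ 0.5729 -0.3098  0.051 ]
[ 0.6733 -0.2999  0.109 ]
```

```bash
cat >> h.py <<'E'
from scipy.spatial.transform import Rotation as Ro
def tool():
    s=status.read_state();q=s["eef_rot"];return s,np.array(s["ee_pos"]),Ro.from_quat([q[1],q[2],q[3],q[0]]).as_matrix()
def rel(target,head=None):
    """pinch target world xyz; returns shift in tool mm and turn deg"""
    s,p,R=tool();d=np.array(target)+[0,0,manip.pinch_z]-p
    h=np.degrees(np.arctan2(R[1,1],R[0,1]))
    print("t",round(s["t"],2),"pinch",(p+R[:,0]*manip.pinch_z).round(4),"head",h.round(2),"shift mm",(R.T@d*1000).round(1),"turn",None if head is None else round((h-head+90)%180-90,1),"f",s["wrist_force"].round(1),"w",round(s["gripper_width"]*91.9,1))
E
python3 -c "
from h import *
rel([.502,.1635,.20]); rel([.502,.1635,.084]); print(status.read_state()['qpos'].round(2))"
```

```text
t 0.25 pinch [0.2586 0.5133 0.2328] head 63.26 shift mm [  32.9 -202.9  374.7] turn None f [ 0.  -0.7 -0.2] w 92.2
t 0.25 pinch [0.2586 0.5133 0.2328] head 63.26 shift mm [ 148.9 -202.8  374.8] turn None f [ 0.  -0.7 -0.2] w 92.2
[ 0.89  0.16  1.6   0.    1.39 -0.21]
```

Call:
jog_arm(
  motion=[
    [[0, -17, 31], 0],
    [[0, -17, 31], 0],
    [[0, -17, 31], 0],
    [[0, -17, 31], 0],
    [[0, -17, 31], 0],
    [[0, -17, 31], 0],
    [[0, -17, 31], 0],
    [[0, -17, 31], 0],
    [[0, -17, 31], 0],
    [[0, -17, 31], 0],
  ],
  jaw=91,
)

```text
t: 1.08
ee_pos: [0.4632, 0.2149, 0.4028]
eef_rot: [0.688, 0.159, 0.69, -0.159]
wrist_force: [-0.2, 0.8, 0.2]
gripper_width: 0.992
```

```bash
python3 -c "
from h import *
rel([.502,.1635,.20]); rel([.502,.1635,.084]); print(status.read_state()['qpos'].round(2))
c=cams('wrist')['wrist'];cv2.imwrite('pics/w1.png',c['pixels'][:,:,::-1])
print(proj(c,[[.502,.1635,.09],[.502,.1635,.03]]))"
```

```text
t 1.08 pinch [0.4629 0.2152 0.2314] head 64.01 shift mm [ 31.3 -29.2  57.5] turn None f [-0.2  0.8  0.2] w 91.1
t 1.08 pinch [0.4629 0.2152 0.2314] head 64.01 shift mm [147.3 -29.3  57.7] turn None f [-0.2  0.8  0.2] w 91.1
[ 0.2  -0.01  1.78  0.    1.37 -0.92]
[[285.48416855 302.63847262]
 [291.01463922 276.36652658]]
```

View pics/w1.png

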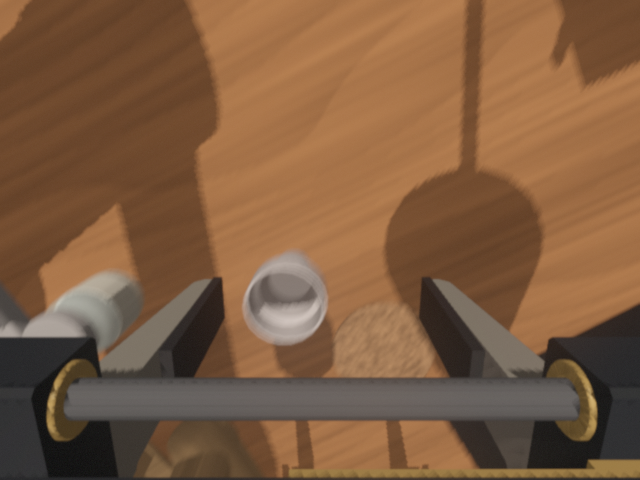

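The wrist view shows the bench cup's rim at (286,303), within about 1.5 px of the predicted position, and the mat at (385,340).

Call:
jog_arm(
  motion=[
    [[10, -15, 29], 0],
    [[20, -14.3, 28.6], 0],
    [[30, 0, 0], 0],
    [[30, 0, 0], 0],
    [[0, 0, 0], 0],
  ],
)

```text
t: 1.55
ee_pos: [0.5098, 0.1527, 0.3131]
eef_rot: [0.691, 0.163, 0.685, -0.163]
wrist_force: [-1.2, -0.7, 0.5]
gripper_width: 0.988
```

```bash
python3 -c "
from h import *
rel([.502,.1635,.084])
c=cams('wrist')['wrist'];cv2.imwrite('pics/w2.png',c['pixels'][:,:,::-1])
print(proj(c,[[.502,.1635,.09],[.502,.1635,.03]]))"
```

```text
t 1.55 pinch [0.5114 0.1524 0.1417] head 63.33 shift mm [ 57.6   6.  -12.4] turn None f [-1.2 -0.7  0.5] w 90.8
[[333.26569058 247.81071671]
 [330.50841712 222.08433493]]
```

View pics/w2.png

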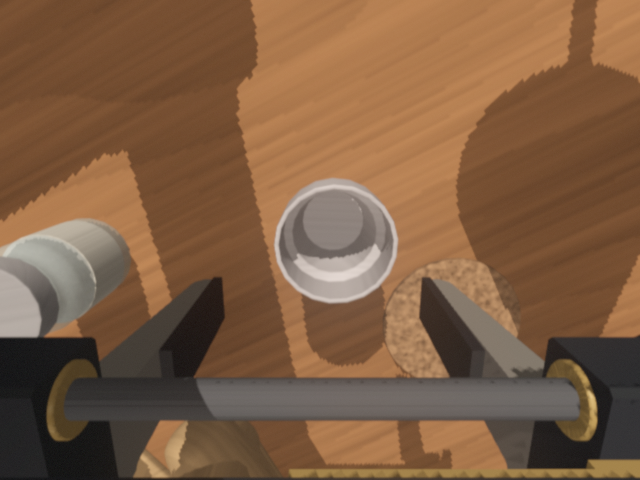

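Call:
jog_arm(
  motion=[
    [[20, 6, -12], 0],
    [[0, 0, 0], 0],
    [[0, 0, 0], 0],
  ],
)

```text
t: 1.85
ee_pos: [0.5041, 0.165, 0.3008]
eef_rot: [0.695, 0.164, 0.681, -0.161]
wrist_force: [0.9, 0.1, 1.4]
gripper_width: 0.989
```

```bash
python3 -c "
from h import *
rel([.502,.1635,.084])
c=cams('wrist')['wrist'];cv2.imwrite('pics/w3.png',c['pixels'][:,:,::-1])
print(proj(c,[[.502,.1635,.09],[.502,.1635,.03]])); print(status.read_state()['dq'].round(3))
rel([.502,.1635,.084])"
```

```text
t 1.85 pinch [0.5074 0.1649 0.1294] head 63.44 shift mm [45.4 -2.7 -2. ] turn None f [0.9 0.1 1.4] w 90.9
[[315.03328321 271.51282907]
 [315.75402871 238.84488682]]
[-0.007  0.001  0.001 -0.001 -0.004  0.   ]
t 1.9 pinch [0.507  0.1649 0.1292] head 63.43 shift mm [45.1 -2.5 -1.7] turn None f [-0.3  0.1 -0.4] w 91.1
```

View pics/w3.png

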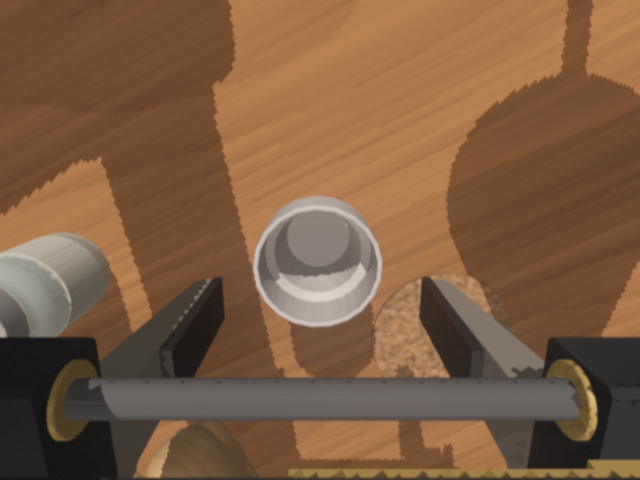

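```bash
python3 - <<'E'
s=open('h.py').read()
s=s.replace('d=np.array(target)+[0,0,manip.pinch_z]-p','d=np.array(target)-(p+R[:,0]*manip.pinch_z)')
s=s.replace('print("t"','print("tilt",(R[:2,0]*57.3).round(2),"t"')
open('h.py','w').write(s)
E
python3 -c "
from h import *
c=cams('wrist')['wrist']
print(onz(c,(318,266),.09))
rel([.502,.1635,.084])"
```

```text
[0.49943298 0.16630488 0.09      ]
tilt [ 1.08 -0.03] t 1.95 pinch [0.5072 0.1647 0.1292] head 63.41 shift mm [45.1 -3.8 -4.9] turn None f [ 0.2 -0.5 -1. ] w 90.8
```

Call:
jog_arm(
  motion=[
    [[15, -1.5, -4], 0],
    [[15, -1, -2.5], 0],
    [[12, 0, 0], 0],
    [[0, 0, 0], 0],
    [[0, 0, 0], 0],
  ],
)

```text
t: 2.37
ee_pos: [0.5019, 0.1657, 0.2659]
eef_rot: [0.7, 0.165, 0.676, -0.159]
wrist_force: [-0.5, 0.5, 0.3]
gripper_width: 0.99
```

```bash
python3 -c "
from h import *
rel([.501,.165,.084])"
```

```text
tilt [1.95 0.02] t 2.37 pinch [0.5077 0.1658 0.0946] head 63.49 shift mm [10.4 -3.9 -6. ] turn None f [-0.5  0.5  0.3] w 91.0
```

Call:
jog_arm(
  motion=[
    [[0, 0, 0], 0],
    [[0, 0, 0], 0],
  ],
)

```text
t: 2.53
ee_pos: [0.5028, 0.1657, 0.2677]
eef_rot: [0.701, 0.165, 0.676, -0.159]
wrist_force: [0.2, 0.5, 0.1]
gripper_width: 0.989
```

```bash
python3 -c "
from h import *
rel([.501,.165,.084]);print(status.read_state()['qpos'].round(4), status.read_state()['tau'].round(2))"
```

```text
tilt [2.08 0.03] t 2.53 pinch [0.509  0.1657 0.0964] head 63.48 shift mm [12.1 -4.5 -7.3] turn None f [0.2 0.5 0.1] w 90.9
[ 0.0905  0.1822  1.8588 -0.0032  1.0644 -1.0157] [ 2.000e-02 -3.542e+01 -2.819e+01  1.000e-02 -6.000e-02  0.000e+00]
```

Call:
jog_arm(
  motion=[
    [[14, -4, -7], 0],
    [[0, 0, 0], 0],
    [[0, 0, 0], 0],
  ],
)

```text
t: 2.78
ee_pos: [0.497, 0.1652, 0.2563]
eef_rot: [0.702, 0.166, 0.674, -0.159]
wrist_force: [1.2, -0.9, -0.2]
gripper_width: 0.991
```

```bash
python3 -c "
from h import *
rel([.501,.165,.084]);print(status.read_state()['dq'].round(4))"
```

```text
tilt [2.41 0.05] t 2.78 pinch [0.5042 0.1654 0.0851] head 63.48 shift mm [ 1.  -1.8 -2.7] turn None f [ 1.2 -0.9 -0.2] w 91.1
[ 0.0005  0.0043  0.0265 -0.0014  0.01    0.0001]
```

Call:
jog_arm(
  motion=[
    [[0, -1, -3], 0],
    [[0, 0, 0], 0],
    [[0, 0, 0], 0],
    [[0, 0, 0], 0],
    [[0, 0, 0], 0],
  ],
  jaw=55,
  grip_force=15,
)

```text
t: 3.2
ee_pos: [0.495, 0.1658, 0.2589]
eef_rot: [0.704, 0.166, 0.672, -0.158]
wrist_force: [0.3, -1.0, -1.7]
gripper_width: 0.721
```

```bash
python3 -c "
from h import *
rel([.501,.165,.084])
c=cams('wrist')['wrist'];cv2.imwrite('pics/w4.png',c['pixels'][:,:,::-1])"
```

```text
tilt [2.61 0.06] t 3.2 pinch [0.5028 0.166  0.0876] head 63.49 shift mm [ 3.5 -1.7 -1.3] turn None f [ 0.3 -1.  -1.7] w 66.3
```

View pics/w4.png

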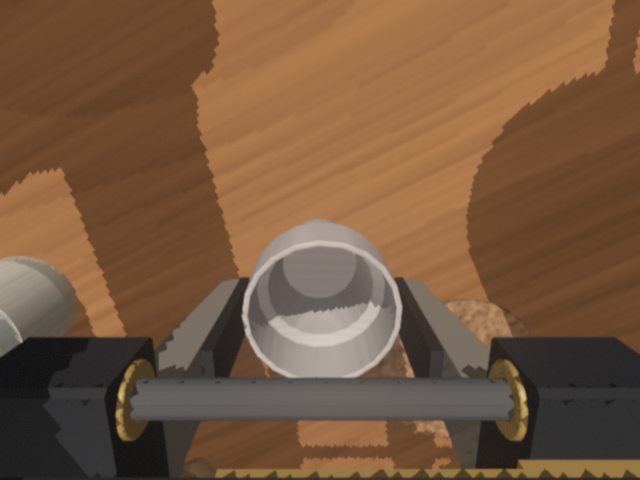

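Call:
jog_arm(
  motion=[
    [[-15, 0, 0], 0],
    [[-15, 0, 0], 0],
    [[-15, 0, 0], 0],
    [[0, 0, 0], 0],
  ],
)

```text
t: 3.58
ee_pos: [0.4917, 0.1656, 0.3027]
eef_rot: [0.701, 0.166, 0.675, -0.159]
wrist_force: [0.7, -1.0, -0.9]
gripper_width: 0.719
```

```bash
python3 -c "
from h import *
rel([.6265,.2105,.13])
c=cams('wrist')['wrist'];cv2.imwrite('pics/w5.png',c['pixels'][:,:,::-1])"
```

```text
tilt [2.23 0.03] t 3.58 pinch [0.4984 0.1657 0.1314] head 63.47 shift mm [ 6.4 97.3 94.4] turn None f [ 0.7 -1.  -0.9] w 66.1
```

View pics/w5.png

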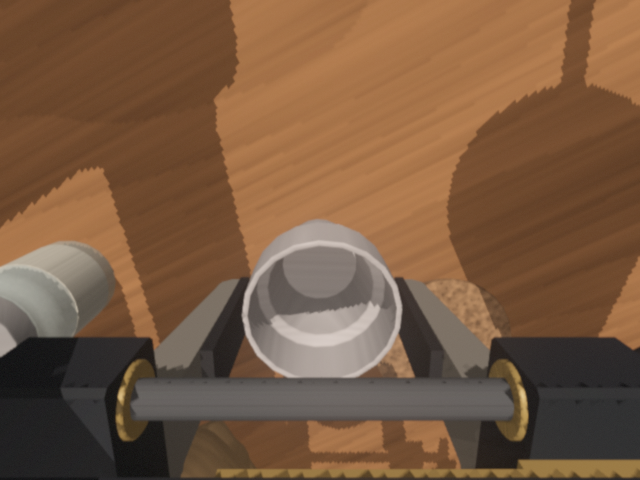

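The cup is held and lifted: rim centre at (322,310), clear of the bench.

Call:
jog_arm(
  motion=[
    [[0, 16, 16], 0],
    [[0, 18, 18], 0],
    [[0, 18, 18], 0],
    [[0, 16, 16], 0],
    [[0, 12, 11], 0],
    [[0, 6, 6], 0],
    [[0, 0, 0], 0],
  ],
)

```text
t: 4.22
ee_pos: [0.6065, 0.2055, 0.2922]
eef_rot: [0.695, 0.164, 0.681, -0.161]
wrist_force: [0.3, 0.5, -2.4]
gripper_width: 0.718
```

```bash
python3 -c "
from h import *
rel([.6265,.2105,.09]);print(status.read_state()['dq'].round(4))"
```

```text
tilt [ 1.19 -0.1 ] t 4.22 pinch [0.6101 0.2052 0.1208] head 63.42 shift mm [31.1 11.8 11.7] turn None f [ 0.3  0.5 -2.4] w 66.0
[ 0.0007  0.029   0.0163 -0.001   0.0015 -0.001 ]
```

Call:
jog_arm(
  motion=[
    [[5, 6, 6], 0],
    [[6, 6, 6], 0],
    [[6, 0, 0], 0],
    [[0, 0, 0], 0],
  ],
)

```text
t: 4.55
ee_pos: [0.621, 0.2105, 0.2688]
eef_rot: [0.692, 0.162, 0.684, -0.163]
wrist_force: [-0.4, 0.4, -3.2]
gripper_width: 0.725
```

```bash
python3 -c "
from h import *
rel([.6265,.2105,.0936])
C=cams('wrist','scene');cv2.imwrite('pics/w6.png',C['wrist']['pixels'][:,:,::-1]);cv2.imwrite('pics/s6.png',cv2.resize(C['scene']['pixels'][130:300,340:540,::-1],None,fx=4,fy=3.5))"
```

```text
tilt [ 0.67 -0.18] t 4.55 pinch [0.623  0.2099 0.0974] head 63.43 shift mm [3.8 2.1 2.8] turn None f [-0.4  0.4 -3.2] w 66.6
```

View pics/s6.png

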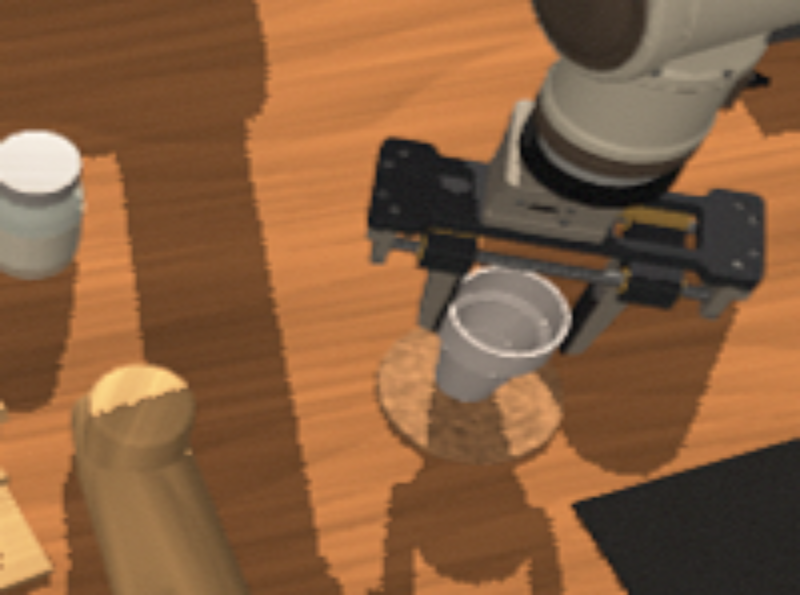

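The foot hangs just above the mat, at crop (467,385), with the mat centre at about (470,397). I'll lower it slowly.

Call:
jog_arm(
  motion=[
    [[2, 2, 3], 0],
    [[2, 0, 0], 0],
    [[1, 0, 0], 0],
    [[1, 0, 0], 0],
  ],
)

```text
t: 4.98
ee_pos: [0.6245, 0.2107, 0.2652]
eef_rot: [0.694, 0.163, 0.683, -0.162]
wrist_force: [-0.7, -0.1, 0.5]
gripper_width: 0.719
```

```bash
python3 -c "
from h import *
rel([.6265,.2105,.0936])"
```

```text
tilt [ 0.85 -0.16] t 4.98 pinch [0.627  0.2102 0.0938] head 63.42 shift mm [ 0.2  0.  -0.6] turn None f [-0.7 -0.1  0.5] w 66.1
```

Call:
jog_arm(
  motion=[
    [[1.5, 0, 0], 0],
    [[1, 0, 0], 0],
    [[0, 0, 0], 0],
  ],
)

```text
t: 5.23
ee_pos: [0.6252, 0.2105, 0.2657]
eef_rot: [0.695, 0.163, 0.682, -0.162]
wrist_force: [-0.8, -0.2, -2.5]
gripper_width: 0.72
```

Call:
jog_arm(
  motion=[
    [[0, 0, 0], 0],
    [[0, 0, 0], 0],
    [[0, 0, 0], 0],
    [[0, 0, 0], 0],
  ],
  jaw=91,
)

```text
t: 5.57
ee_pos: [0.6256, 0.2106, 0.2664]
eef_rot: [0.696, 0.163, 0.681, -0.162]
wrist_force: [0.5, -0.2, -0.1]
gripper_width: 0.98
```

```bash
python3 -c "
from h import *
rel([.6265,.2105,.0936])
C=cams('wrist');cv2.imwrite('pics/w7.png',C['wrist']['pixels'][:,:,::-1])"
```

```text
tilt [ 1.2  -0.15] t 5.57 pinch [0.6292 0.2102 0.0951] head 63.43 shift mm [ 1.4 -1.  -2.6] turn None f [ 0.5 -0.2 -0.1] w 90.1
```

View pics/w7.png

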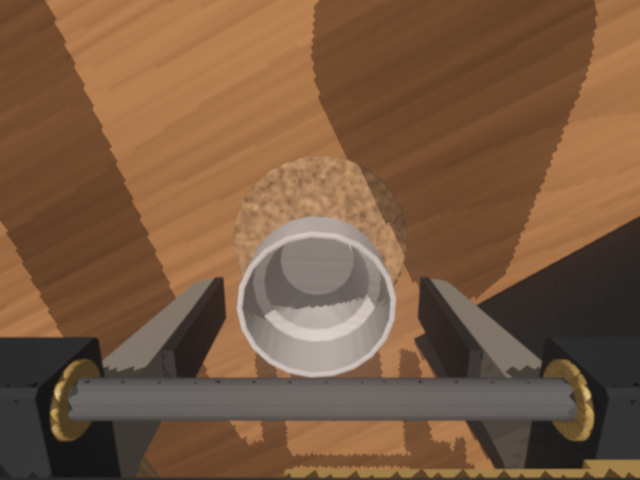

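Call:
jog_arm(
  motion=[
    [[-20, 0, 0], 0],
    [[-35, 0, 0], 0],
    [[-35, 0, 0], 0],
    [[-35, 0, 0], 0],
    [[-20, 0, 0], 0],
    [[0, 0, 0], 0],
  ],
)

```text
t: 6.12
ee_pos: [0.6217, 0.211, 0.4134]
eef_rot: [0.693, 0.162, 0.684, -0.163]
wrist_force: [0.4, 0.0, 0.8]
gripper_width: 0.989
```

```bash
python3 -c "
from h import *
rel([.583,-.142,.22],101.3);print(status.read_state()['qpos'].round(2))"
```

```text
tilt [ 0.73 -0.2 ] t 6.12 pinch [0.6239 0.2104 0.242 ] head 63.44 shift mm [  22.7 -333.6  120.7] turn -37.9 f [0.4 0.  0.8] w 90.9
[ 0.14  0.36  1.34 -0.01  1.43 -0.96]
```

Call:
jog_arm(
  motion=[
    [[0, 0, 0], -6.5],
    [[0, 0, 0], -6.5],
    [[0, 0, 0], -6.5],
    [[0, 0, 0], -6.5],
    [[0, 0, 0], -6.5],
    [[0, 0, 0], -5],
    [[0, 0, 0], 0],
  ],
)

```text
t: 6.7
ee_pos: [0.6212, 0.211, 0.4058]
eef_rot: [0.705, -0.08, 0.7, 0.077]
wrist_force: [-0.1, 0.4, 0.1]
gripper_width: 0.991
```

```bash
python3 -c "
from h import *
rel([.583,-.142,.22],101.3)
C=cams('top');t=C['top'];im=t['pixels'][:,:,::-1].copy();cv2.imwrite('pics/t8.png',cv2.resize(im[190:310,120:280],None,fx=5,fy=5))"
```

```text
tilt [ 0.47 -0.22] t 6.7 pinch [0.6226 0.2103 0.2344] head 102.74 shift mm [  15.4 -334.8 -116.5] turn 1.4 f [-0.1  0.4  0.1] w 91.1
```

View pics/t8.png

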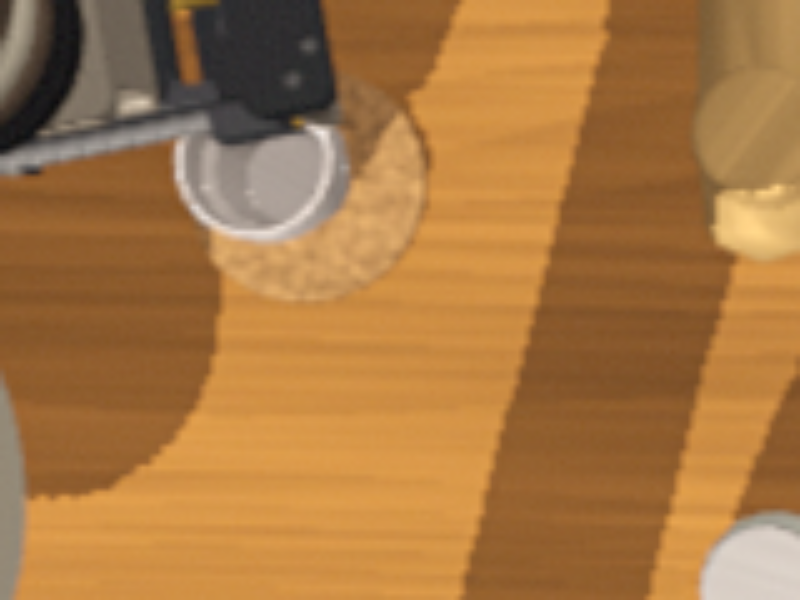

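Call:
jog_arm(
  motion=[
    [[0, -25, -9], 0.4],
    [[0, -36, -13], 0.4],
    [[0, -38, -13], 0.3],
    [[0, -38, -13], 0.3],
    [[0, -38, -13], 0],
    [[0, -38, -13], 0],
    [[0, -38, -13], 0],
    [[0, -30, -10], 0],
    [[0, -15, -5], 0],
    [[0, 0, 0], 0],
  ],
)

```text
t: 7.58
ee_pos: [0.5728, -0.1099, 0.3954]
eef_rot: [0.704, -0.06, 0.705, 0.059]
wrist_force: [-0.1, 0.4, -0.3]
gripper_width: 0.992
```

```bash
python3 -c "
from h import *
rel([.583,-.142,.22],101.3)
C=cams('top','scene','wrist')
for k in C: cv2.imwrite('pics/9%s.png'%k,C[k]['pixels'][:,:,::-1])
c=C['wrist']
print(proj(c,[[.580,-.143,.106],[.6045,-.2625,.106]]))"
```

```text
tilt [-0.11 -0.1 ] t 7.58 pinch [ 0.5725 -0.1102  0.224 ] head 99.63 shift mm [  4.1 -33.1   5.1] turn -1.7 f [-0.1  0.4 -0.3] w 91.1
[[270.78501251 242.43156076]
 [ 98.32772387 247.54496093]]
```

View pics/9wrist.png

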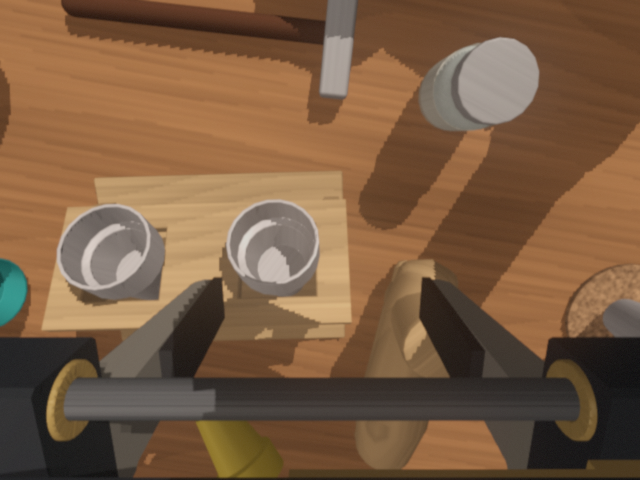

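```bash
python3 -c "
from h import *
c=cams('wrist')['wrist']
print(onz(c,(272.5,247),.106),onz(c,(105,248),.106))"
```

```text
[ 0.58356018 -0.14032436  0.106     ] [ 0.60474148 -0.25687492  0.106     ]
```

Call:
jog_arm(
  motion=[
    [[8, -12, 2], -1],
    [[15, -15, 2], -0.7],
    [[15, -5, 2], 0],
    [[15, 0, 0], 0],
    [[0, 0, 0], 0],
  ],
)

```text
t: 8.2
ee_pos: [0.5883, -0.1286, 0.3424]
eef_rot: [0.704, -0.076, 0.702, 0.076]
wrist_force: [-0.2, 0.7, -0.5]
gripper_width: 0.99
```

```bash
python3 -c "
from h import *
rel([.5855,-.141,.103],101.3)
c=cams('wrist')['wrist'];cv2.imwrite('pics/w10.png',c['pixels'][:,:,::-1])
print(proj(c,[[.582,-.1415,.106],[.6045,-.259,.106]]))"
```

```text
tilt [ 0.17 -0.01] t 8.2 pinch [ 0.5888 -0.1286  0.171 ] head 102.29 shift mm [ 68.  -11.3  -6.1] turn 1.0 f [-0.2  0.7 -0.5] w 91.0
[[303.29285435 249.37928243]
 [ 91.99061883 244.21329207]]
```

View pics/w10.png

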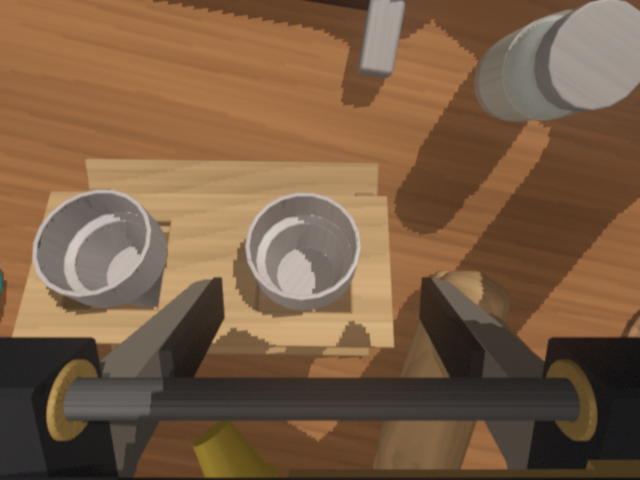

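Left cup's rim centre is at (303,250), right on the prediction. I'll descend.

Call:
jog_arm(
  motion=[
    [[15, -5, -3], 0.5],
    [[20, -5, -2], 0.4],
    [[17, -1, -1], 0],
    [[8, 0, 0], 0],
    [[0, 0, 0], 0],
  ],
)

```text
t: 8.67
ee_pos: [0.5887, -0.1359, 0.289]
eef_rot: [0.708, -0.074, 0.698, 0.07]
wrist_force: [-0.3, 0.4, 0.8]
gripper_width: 0.991
```

```bash
python3 -c "
from h import *
rel([.5855,-.141,.103],101.3)
C=cams('wrist','scene');c=C['wrist'];cv2.imwrite('pics/w11.png',c['pixels'][:,:,::-1])
cv2.imwrite('pics/s11.png',cv2.resize(C['scene']['pixels'][170:320,220:420,::-1],None,fx=4,fy=4))"
```

```text
tilt [ 0.83 -0.23] t 8.67 pinch [ 0.5912 -0.1366  0.1176] head 101.74 shift mm [14.5 -3.  -6.7] turn 0.4 f [-0.3  0.4  0.8] w 91.1
```

View pics/w11.png

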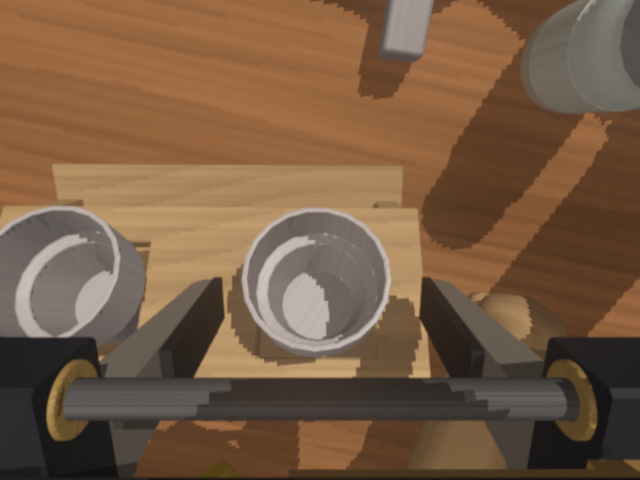

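View pics/s11.png

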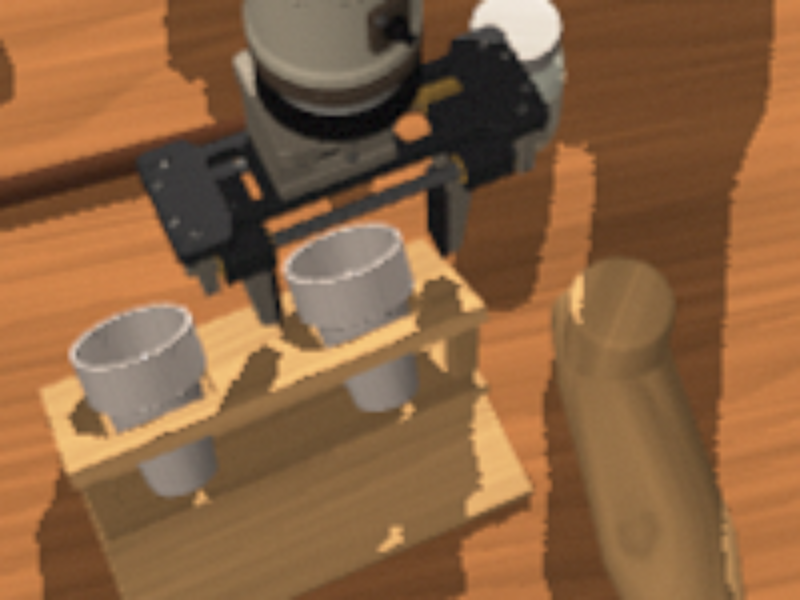

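Call:
jog_arm(
  motion=[
    [[8, -2, -5], 0.3],
    [[8, 0, -4], 0],
    [[2, 0, 0], 0],
    [[0, 0, 0], 0],
  ],
)

```text
t: 9.1
ee_pos: [0.5818, -0.1403, 0.2753]
eef_rot: [0.711, -0.074, 0.696, 0.067]
wrist_force: [-0.4, 0.7, 0.6]
gripper_width: 0.992
```

```bash
python3 -c "
from h import *
rel([.5855,-.141,.103],101.3)"
```

```text
tilt [ 1.33 -0.46] t 9.1 pinch [ 0.5858 -0.1417  0.104 ] head 101.47 shift mm [ 1.   0.7 -0.2] turn 0.2 f [-0.4  0.7  0.6] w 91.2
```

Call:
jog_arm(
  motion=[
    [[1, 0, 0], 0],
    [[1, 0, 0], 0],
    [[0.5, 0, 0], 0],
    [[0.5, 0, 0], 0],
    [[0.5, 0, 0], 0],
  ],
  jaw=55,
  grip_force=15,
)

```text
t: 9.52
ee_pos: [0.5821, -0.1405, 0.2728]
eef_rot: [0.712, -0.074, 0.695, 0.067]
wrist_force: [-2.2, 0.3, 5.8]
gripper_width: 0.739
```

```bash
python3 -c "
from h import *
rel([.5855,-.141,.103],101.3)
C=cams('wrist','scene');c=C['wrist'];cv2.imwrite('pics/w12.png',c['pixels'][:,:,::-1])
cv2.imwrite('pics/s12.png',cv2.resize(C['scene']['pixels'][170:320,220:420,::-1],None,fx=4,fy=4))"
```

```text
tilt [ 1.37 -0.47] t 9.52 pinch [ 0.5862 -0.1419  0.1015] head 101.45 shift mm [-1.5  1.  -0.5] turn 0.2 f [-2.2  0.3  5.8] w 67.9
```

View pics/w12.png

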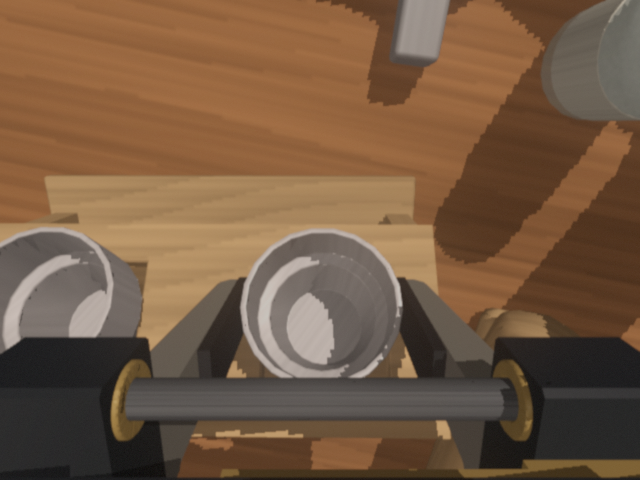

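View pics/s12.png

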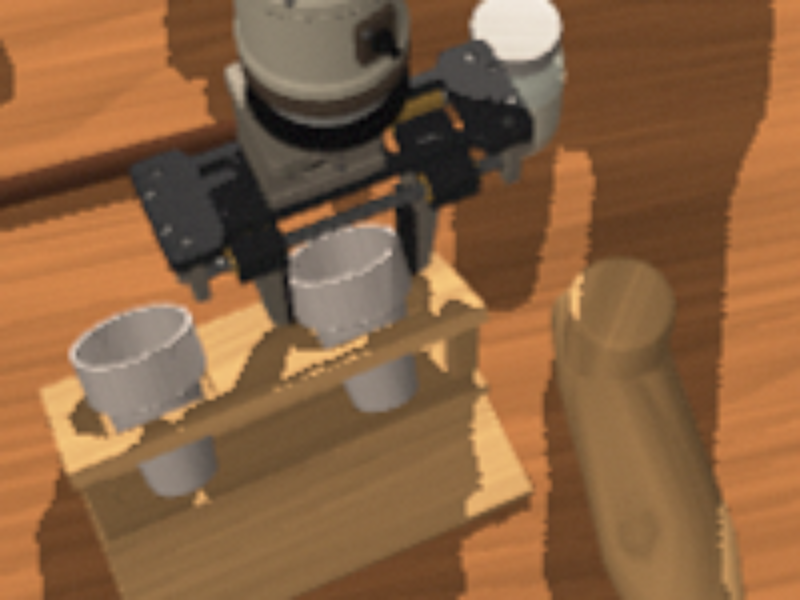

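Call:
jog_arm(
  motion=[
    [[-0.5, 0, 0], 0],
    [[0, 0, 0], 0],
  ],
)

```text
t: 9.78
ee_pos: [0.582, -0.1404, 0.273]
eef_rot: [0.712, -0.074, 0.695, 0.067]
wrist_force: [0.5, -0.8, -0.2]
gripper_width: 0.74
```

```bash
python3 -c "
from h import *
rel([.5855,-.141,.103],101.3)"
```

```text
tilt [ 1.38 -0.48] t 9.78 pinch [ 0.5862 -0.1419  0.1016] head 101.45 shift mm [-1.4  1.  -0.5] turn 0.2 f [ 0.5 -0.8 -0.2] w 68.0
```

Call:
jog_arm(
  motion=[
    [[-6, 0, -4], 0],
    [[-8, 0, -5.3], 0],
    [[-8, 0, -5.3], 0],
    [[0, 0, 0], 0],
  ],
)

```text
t: 10.12
ee_pos: [0.5653, -0.1432, 0.2948]
eef_rot: [0.711, -0.074, 0.696, 0.067]
wrist_force: [-0.1, -0.1, -2.2]
gripper_width: 0.738
```

```bash
python3 -c "
from h import *
p0=np.array([.5862,-.1419,.1016]);a=np.array([-.5625,-.1124,.819])
rel(p0+.03*a,101.3); s,p,R=tool(); print((R.T@a).round(3)); d=p+R[:,0]*manip.pinch_z-p0; print(d.round(4), d@a, (d-(d@a)*a).round(4))
C=cams('wrist','scene');c=C['wrist'];cv2.imwrite('pics/w13.png',c['pixels'][:,:,::-1])
cv2.imwrite('pics/s13.png',cv2.resize(C['scene']['pixels'][170:320,220:420,::-1],None,fx=4,fy=4))"
```

```text
tilt [ 1.24 -0.42] t 10.12 pinch [ 0.5691 -0.1445  0.1234] head 101.47 shift mm [-2.7 -0.9  0.2] turn 0.2 f [-0.1 -0.1 -2.2] w 67.8
[-0.83  -0.008 -0.557]
[-0.0171 -0.0026  0.0218] 0.027803445602349066 [-0.0015  0.0006 -0.0009]
```

View pics/s13.png

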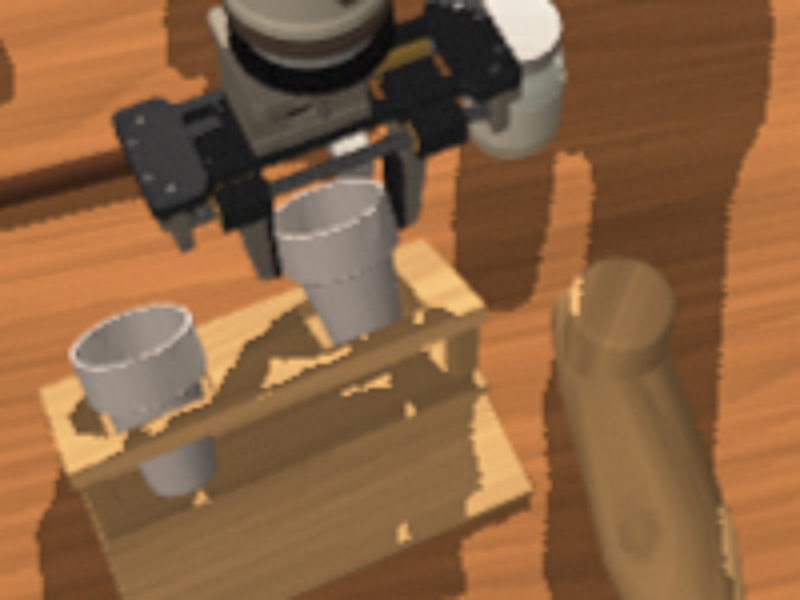

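The left cup comes out straight along its axis and is about 28 mm out.

Call:
jog_arm(
  motion=[
    [[-10, 0, -6.5], 0],
    [[-10, 0, -6.5], 0],
    [[-10, 0, -6.5], 0],
    [[-10, 0, -6], 0],
    [[-15, 0, 0], 0],
    [[-15, 0, 0], 0],
    [[-5, 0, 0], 0],
    [[0, 0, 0], 0],
  ],
)

```text
t: 10.88
ee_pos: [0.5357, -0.1476, 0.3705]
eef_rot: [0.71, -0.073, 0.697, 0.068]
wrist_force: [0.0, 0.6, -1.7]
gripper_width: 0.738
```

```bash
python3 -c "
from h import *
p0=np.array([.5862,-.1419,.1016]);a=np.array([-.5625,-.1124,.819])
rel(p0+.03*a,101.3); s,p,R=tool(); d=p+R[:,0]*manip.pinch_z-p0; print(d.round(4), d@a, (d-(d@a)*a).round(4))
C=cams('wrist','scene');c=C['wrist'];cv2.imwrite('pics/w14.png',c['pixels'][:,:,::-1])
cv2.imwrite('pics/s14.png',cv2.resize(C['scene']['pixels'][130:280,220:420,::-1],None,fx=4,fy=4))"
```

```text
tilt [ 1.03 -0.29] t 10.88 pinch [ 0.5388 -0.1485  0.1991] head 101.43 shift mm [73.5 -2.3 29.4] turn 0.1 f [ 0.   0.6 -1.7] w 67.8
[-0.0474 -0.0066  0.0975] 0.10730385649584202 [0.0129 0.0055 0.0097]
```

View pics/s14.png

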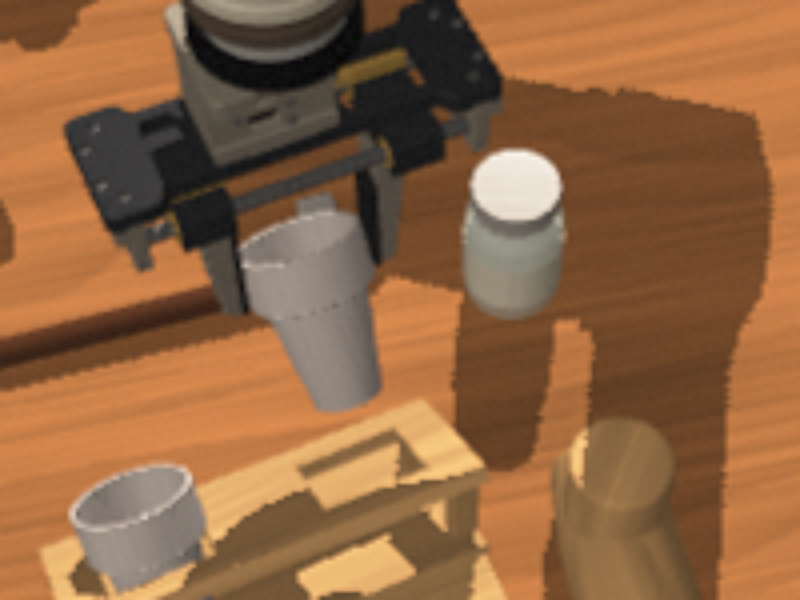

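The cup is free of the rack, clear of everything, and still tilted. I'll carry it over the jar's height to the open bench area and let it swing upright there, low down.

```bash
python3 -c "
from h import *
C=cams('top');print('jar',onz(C['top'],(274.5,307),.10))
rel([.50,.13,.24],101.3)"
```

```text
jar [ 0.4491588  -0.01576753  0.1       ]
tilt [ 0.86 -0.2 ] t 11.03 pinch [ 0.538  -0.148   0.1971] head 101.43 shift mm [-44.4 279.7  18.5] turn 0.1 f [ 0.6 -0.  -2.1] w 67.9
```

Call:
jog_arm(
  motion=[
    [[-20, 0, 0], 0],
    [[-25, 10, 0], 0],
    [[-5, 25, 3], 0],
    [[0, 32, 4], 0],
    [[0, 35, 4], 0],
    [[0, 35, 4], 0],
    [[0, 35, 4], 0],
    [[0, 30, 0], 0],
    [[0, 15, 0], 0],
    [[0, 0, 0], 0],
  ],
)

```text
t: 11.87
ee_pos: [0.5077, 0.0775, 0.4076]
eef_rot: [0.703, -0.067, 0.705, 0.07]
wrist_force: [1.4, -0.2, -1.1]
gripper_width: 0.737
```

```bash
python3 -c "
from h import *
rel([.50,.13,.11],101.3)
C=cams('wrist','scene');c=C['wrist'];cv2.imwrite('pics/w15.png',c['pixels'][:,:,::-1])"
```

```text
tilt [-0.22  0.21] t 11.87 pinch [0.507  0.0781 0.2362] head 101.15 shift mm [126.5  51.8   3.5] turn -0.2 f [ 1.4 -0.2 -1.1] w 67.7
```

View pics/w15.png

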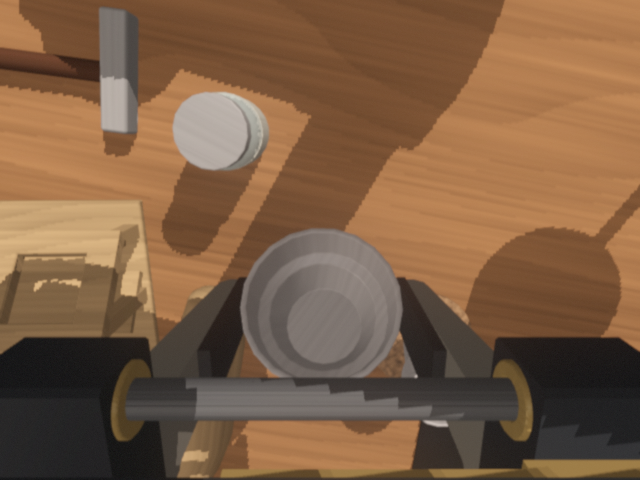

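Call:
jog_arm(
  motion=[
    [[10, 20, 0], 0],
    [[25, 20, 0], 0],
    [[30, 10, 0], 0],
    [[30, 0, 0], 0],
    [[20, 0, 0], 0],
    [[5, 0, 0], 0],
    [[0, 0, 0], 0],
  ],
)

```text
t: 12.55
ee_pos: [0.5018, 0.1175, 0.2831]
eef_rot: [0.704, -0.065, 0.704, 0.063]
wrist_force: [0.4, 0.2, -1.3]
gripper_width: 0.741
```

```bash
python3 -c "
from h import *
rel([.50,.13,.09],101.3)
C=cams('wrist','scene');c=C['wrist'];cv2.imwrite('pics/w16.png',c['pixels'][:,:,::-1])
cv2.imwrite('pics/s16.png',cv2.resize(C['scene']['pixels'][110:260,320:520,::-1],None,fx=4,fy=4))"
```

```text
tilt [ 0.01 -0.12] t 12.55 pinch [0.5018 0.1171 0.1117] head 100.42 shift mm [21.6 13.1  0.6] turn -0.9 f [ 0.4  0.2 -1.3] w 68.1
```

View pics/s16.png

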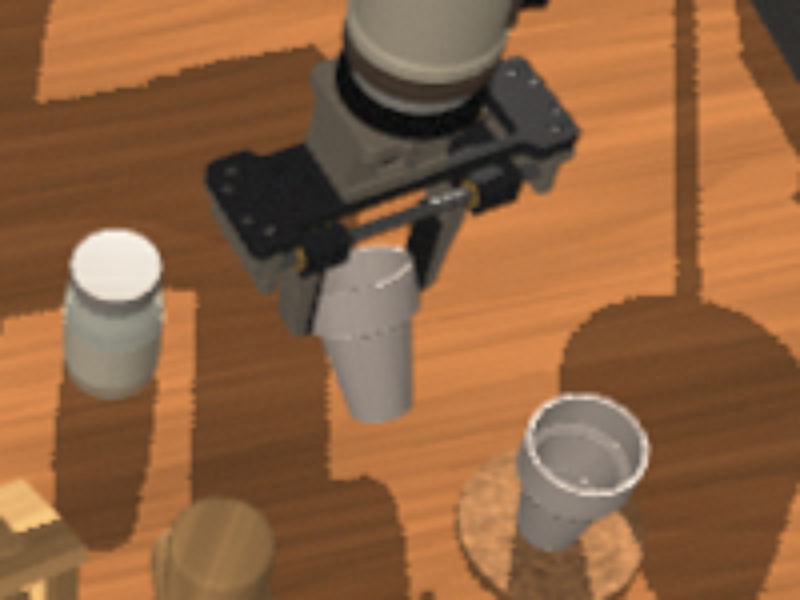

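Call:
jog_arm(
  motion=[
    [[8, 2, 0], 0],
    [[9, 2, 0], 0],
    [[0, 0, 0], 0],
    [[0.5, 0, 0], 0],
    [[0.5, 0, 0], 0],
  ],
  grip_force=6,
)

```text
t: 13.07
ee_pos: [0.5046, 0.1208, 0.2708]
eef_rot: [0.709, -0.065, 0.699, 0.062]
wrist_force: [0.0, 0.4, -1.9]
gripper_width: 0.744
```

```bash
python3 -c "
from h import *
rel([.50,.13,.09],101.3)
C=cams('wrist');c=C['wrist'];cv2.imwrite('pics/w17.png',c['pixels'][:,:,::-1])"
```

```text
tilt [ 0.79 -0.13] t 13.07 pinch [0.507  0.1204 0.0994] head 100.32 shift mm [ 9.3 10.8 -5.3] turn -1.0 f [ 0.   0.4 -1.9] w 68.4
```

View pics/w17.png

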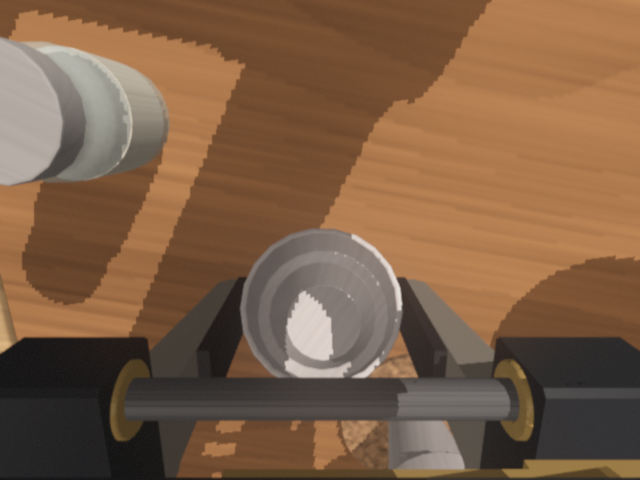

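Call:
jog_arm(
  motion=[
    [[6, 0, -2], 0],
    [[7, 0, -2], 0],
    [[3, 0, 0], 0],
    [[0.5, 0, 0], 0],
  ],
)

```text
t: 13.45
ee_pos: [0.5009, 0.1201, 0.2537]
eef_rot: [0.71, -0.065, 0.699, 0.062]
wrist_force: [-0.7, -0.2, -1.5]
gripper_width: 0.745
```

```bash
python3 -c "
from h import *
rel([.50,.13,.083],101.3)"
```

```text
tilt [ 0.93 -0.13] t 13.45 pinch [0.5037 0.1197 0.0823] head 100.34 shift mm [-0.7 10.8 -1.8] turn -1.0 f [-0.7 -0.2 -1.5] w 68.5
```

Not in contact yet, with the foot a few mm above the bench. I'll lower the grip to 3 N.

Call:
jog_arm(
  motion=[
    [[0.5, 0, 0], 0],
    [[0.5, 0, 0], 0],
    [[0.5, 0, 0], 0],
    [[0.5, 0, 0], 0],
  ],
  grip_force=3,
)

```text
t: 13.78
ee_pos: [0.5015, 0.1202, 0.2529]
eef_rot: [0.71, -0.065, 0.698, 0.063]
wrist_force: [-1.6, -0.2, 2.7]
gripper_width: 0.746
```

```bash
python3 -c "
from h import *
rel([.50,.13,.083],101.3)
C=cams('wrist','scene');c=C['wrist'];cv2.imwrite('pics/w18.png',c['pixels'][:,:,::-1])
cv2.imwrite('pics/s18.png',cv2.resize(C['scene']['pixels'][110:260,320:520,::-1],None,fx=4,fy=4))"
```

```text
tilt [ 0.97 -0.12] t 13.78 pinch [0.5044 0.1199 0.0815] head 100.35 shift mm [-1.6 10.8 -2.4] turn -1.0 f [-1.6 -0.2  2.7] w 68.6
```

View pics/w18.png

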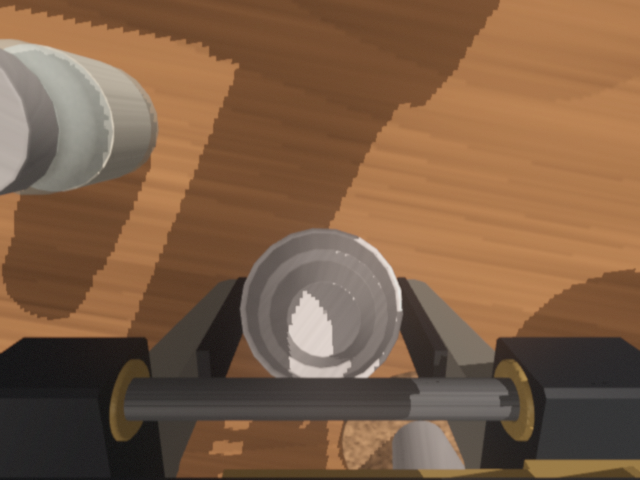

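View pics/s18.png

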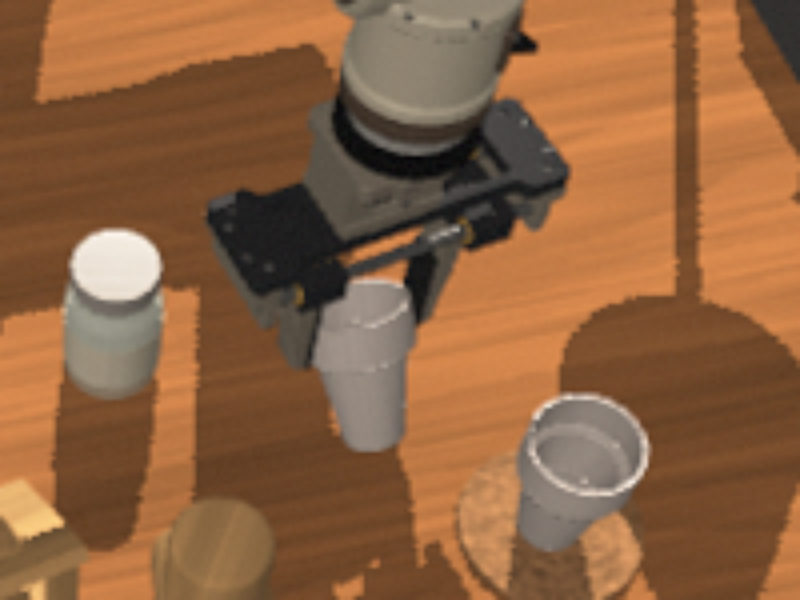

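Still tilted at 3 N, with the foot edge now touching (fz about 3 N). I'll pivot it upright by moving the grip over the planted foot edge.

Call:
jog_arm(
  motion=[
    [[-0.5, 0, 5], 0],
    [[-1, 0, 6], 0],
    [[-1, 0, 6], 0],
    [[0, 0, 0], 0],
  ],
)

```text
t: 14.22
ee_pos: [0.5201, 0.1235, 0.2561]
eef_rot: [0.711, -0.065, 0.698, 0.062]
wrist_force: [-0.2, -0.4, -0.9]
gripper_width: 0.743
```

```bash
python3 -c "
from h import *
rel([.50,.13,.083],101.3)
C=cams('wrist','scene');c=C['wrist'];cv2.imwrite('pics/w19.png',c['pixels'][:,:,::-1])
cv2.imwrite('pics/s19.png',cv2.resize(C['scene']['pixels'][110:260,320:520,::-1],None,fx=4,fy=4))"
```

```text
tilt [ 1.1  -0.13] t 14.22 pinch [0.5234 0.1231 0.0848] head 100.34 shift mm [  1.3  11.  -21.8] turn -1.0 f [-0.2 -0.4 -0.9] w 68.3
```

View pics/w19.png

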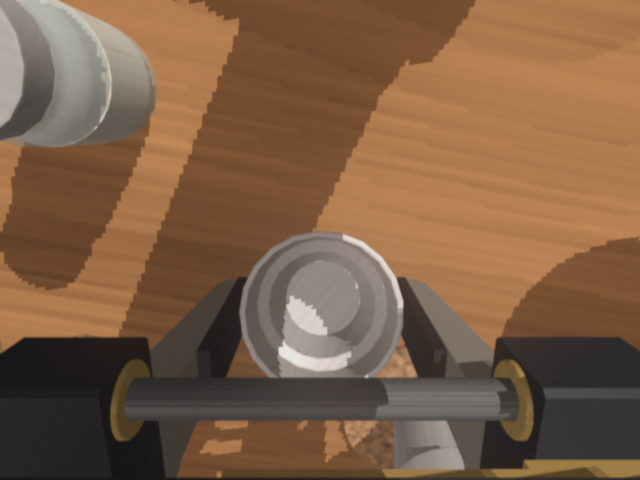

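View pics/s19.png

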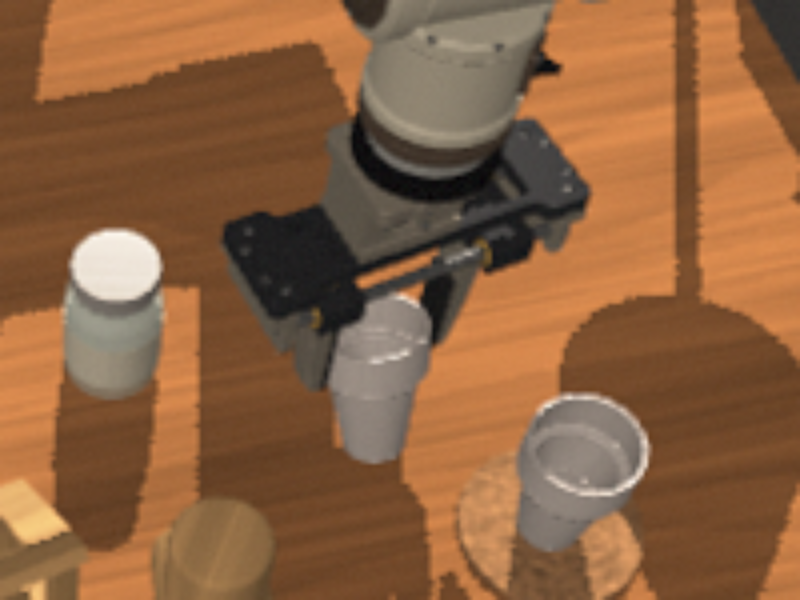

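It works. The floor moved from row 325 to row 298 (upright is about 272). I'll continue.

Call:
jog_arm(
  motion=[
    [[1.5, 0, 5], 0],
    [[0, 0, 6], 0],
    [[0, 0, 6], 0],
    [[0, 0, 0], 0],
  ],
)

```text
t: 14.65
ee_pos: [0.5376, 0.1267, 0.2543]
eef_rot: [0.71, -0.065, 0.698, 0.062]
wrist_force: [-0.0, 1.0, 1.3]
gripper_width: 0.739
```

```bash
python3 -c "
from h import *
rel([.50,.13,.083],101.3)
C=cams('wrist','scene');c=C['wrist'];cv2.imwrite('pics/w20.png',c['pixels'][:,:,::-1])
cv2.imwrite('pics/s20.png',cv2.resize(C['scene']['pixels'][110:260,320:520,::-1],None,fx=4,fy=4))"
```

```text
tilt [ 1.03 -0.14] t 14.65 pinch [0.5407 0.1263 0.0829] head 100.34 shift mm [ -0.9  11.  -39.3] turn -1.0 f [-0.   1.   1.3] w 68.0
```

View pics/w20.png

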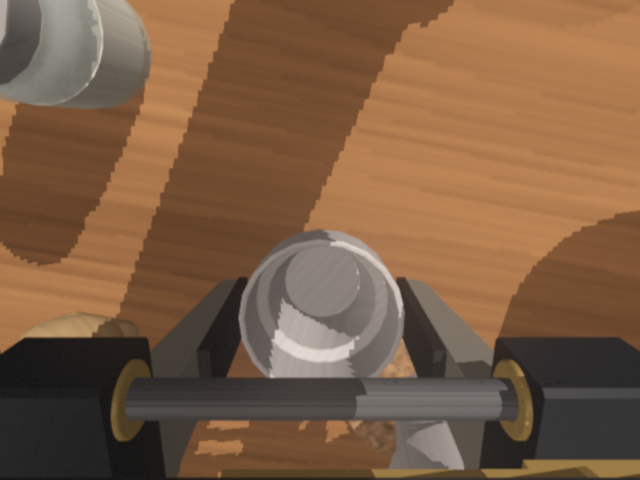

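View pics/s20.png

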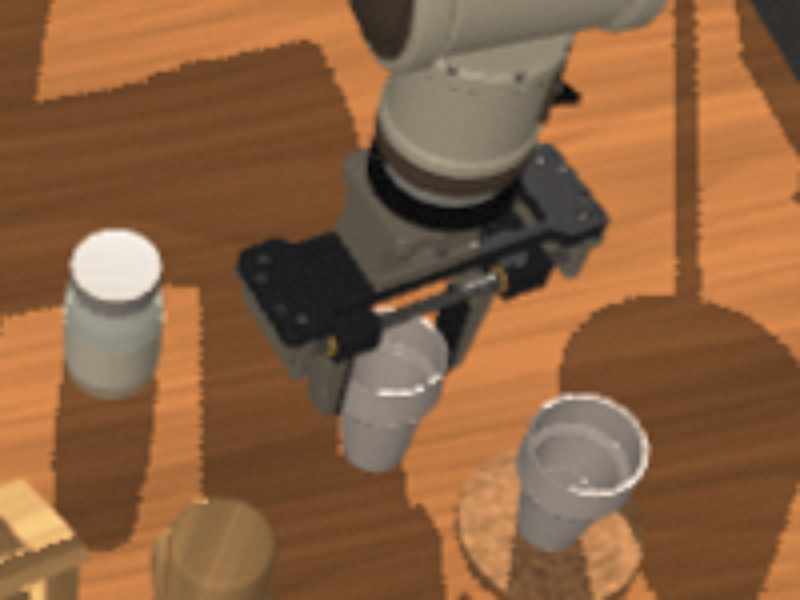

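Call:
jog_arm(
  motion=[
    [[2, 0, 4], 0],
    [[2, 0, 2], 0],
    [[1, 0, 0], 0],
    [[1, 0, 0], 0],
  ],
)

```text
t: 15.08
ee_pos: [0.5453, 0.1279, 0.2506]
eef_rot: [0.713, -0.065, 0.696, 0.062]
wrist_force: [-1.3, 0.5, 4.2]
gripper_width: 0.739
```

```bash
python3 -c "
from h import *
rel([.50,.13,.083],101.3)
C=cams('wrist','scene');c=C['wrist'];cv2.imwrite('pics/w21.png',c['pixels'][:,:,::-1])"
```

```text
tilt [ 1.38 -0.12] t 15.08 pinch [0.5494 0.1276 0.0793] head 100.35 shift mm [ -4.9  11.2 -48.1] turn -1.0 f [-1.3  0.5  4.2] w 67.9
```

View pics/w21.png

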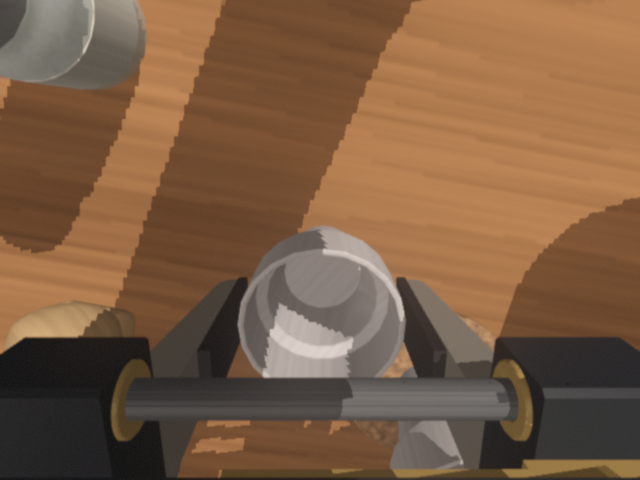

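The cup is upright (floor at row 272, same as the reference). I'll release, look, then regrip higher.

Call:
jog_arm(
  motion=[
    [[0, 0, 0], 0],
    [[0, 0, 0], 0],
    [[-3, 0, 0], 0],
    [[-3, 0, 0], 0],
    [[0, 0, 0], 0],
  ],
  jaw=91,
)

```text
t: 15.6
ee_pos: [0.5425, 0.1278, 0.2537]
eef_rot: [0.71, -0.065, 0.699, 0.062]
wrist_force: [0.5, -0.8, -0.4]
gripper_width: 0.992
```

```bash
python3 -c "
from h import *
rel([.5494,.1276,.085],101.3)
C=cams('wrist','scene');c=C['wrist'];cv2.imwrite('pics/w22.png',c['pixels'][:,:,::-1])
print(proj(c,[[.5494,.1276,.09]]))"
```

```text
tilt [ 0.88 -0.15] t 15.6 pinch [0.5451 0.1274 0.0823] head 100.35 shift mm [-2.6 -0.6  4.3] turn -1.0 f [ 0.5 -0.8 -0.4] w 91.1
[[321.99201657 334.41900745]]
```

View pics/w22.png

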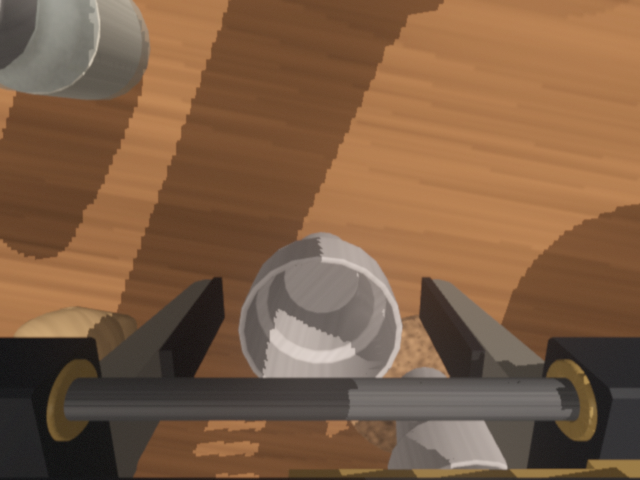

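Call:
jog_arm(
  motion=[
    [[-2, 0, 0], 0],
    [[0, 0, 0], 0],
    [[0, 0, 0], 0],
    [[0, 0, 0], 0],
    [[0, 0, 0], 0],
  ],
  jaw=55,
  grip_force=15,
)

```text
t: 16.12
ee_pos: [0.5423, 0.1277, 0.2554]
eef_rot: [0.709, -0.065, 0.699, 0.062]
wrist_force: [0.6, -0.4, -0.4]
gripper_width: 0.734
```

```bash
python3 -c "
from h import *
rel([.5494,.1276,.085],101.3)
C=cams('wrist');c=C['wrist'];cv2.imwrite('pics/w23.png',c['pixels'][:,:,::-1])"
```

```text
tilt [ 0.85 -0.16] t 16.12 pinch [0.5448 0.1273 0.084 ] head 100.35 shift mm [-0.9 -0.5  4.6] turn -1.0 f [ 0.6 -0.4 -0.4] w 67.4
```

View pics/w23.png

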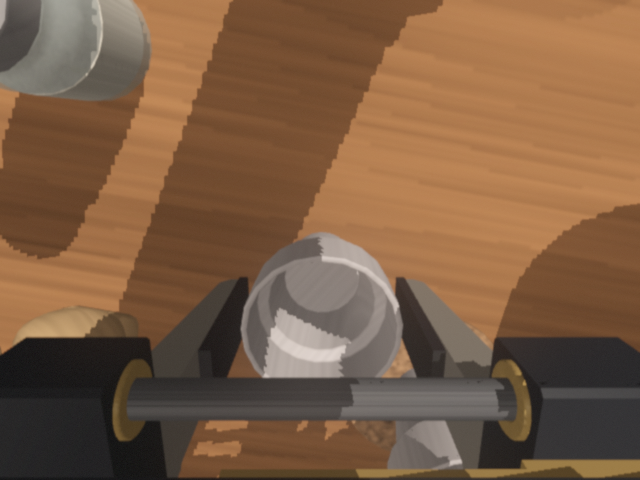

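Call:
jog_arm(
  motion=[
    [[-12, 0, 0], 0],
    [[-20, 0, 0], 0],
    [[-20, 0, 0], 0],
    [[-15, 0, 0], 0],
    [[-5, 0, 0], 0],
    [[0, 0, 0], 0],
  ],
)

```text
t: 16.67
ee_pos: [0.5396, 0.128, 0.3304]
eef_rot: [0.707, -0.065, 0.701, 0.063]
wrist_force: [0.1, 0.2, -2.8]
gripper_width: 0.737
```

```bash
python3 -c "
from h import *
C=cams('top','scene','wrist')
a=(171.6,219.8);b=(465,220.5)
print(onz(C['top'],a,.096),onz(C['scene'],b,.096),tri([(C['top'],a),(C['scene'],b)]))
rel([.627,.21,.15],101.3)
for k in C: cv2.imwrite('pics/24%s.png'%k,C[k]['pixels'][:,:,::-1])
cv2.imwrite('pics/s24.png',cv2.resize(C['scene']['pixels'][110:260,340:540,::-1],None,fx=4,fy=4))
cv2.imwrite('pics/t24.png',cv2.resize(C['top']['pixels'][180:300,120:280,::-1],None,fx=5,fy=5))
"
```

```text
[0.62822723 0.20826957 0.096     ] [0.62556253 0.20351707 0.096     ] (array([0.62712157, 0.20502655, 0.09842036]), [array([1.19, 0.4 ]), array([ 1.21, -0.13])])
tilt [ 0.25 -0.16] t 16.82 pinch [0.5398 0.1275 0.1566] head 100.35 shift mm [  6.8  65.5 100.5] turn -1.0 f [-0.7  0.  -1.5] w 67.7
```

View pics/s24.png

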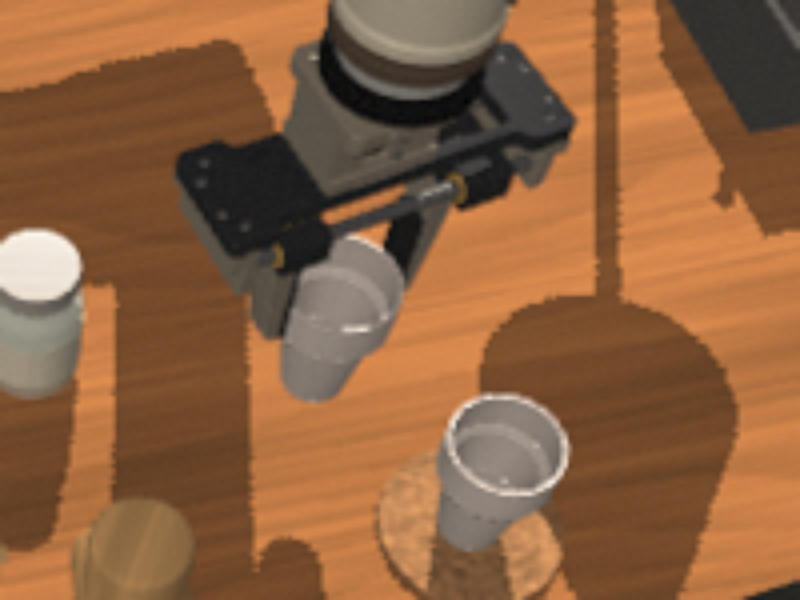

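View pics/t24.png

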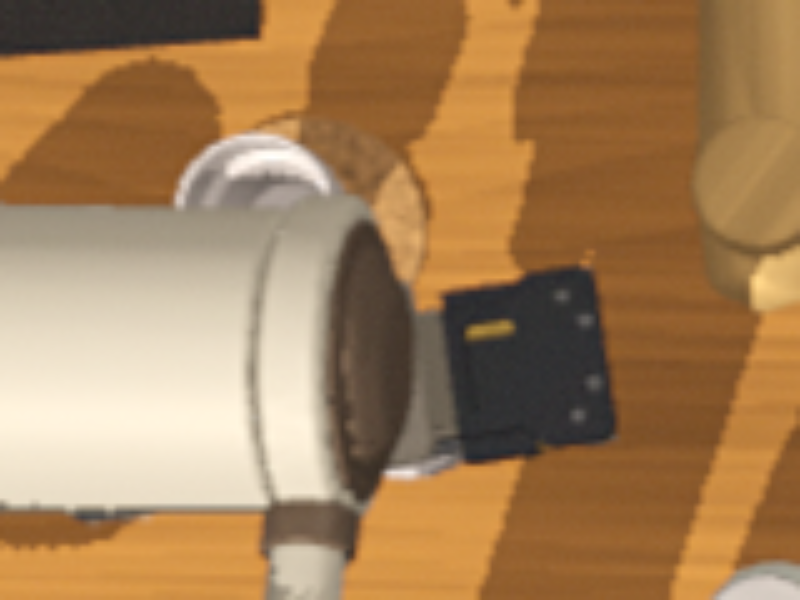

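View pics/24wrist.png

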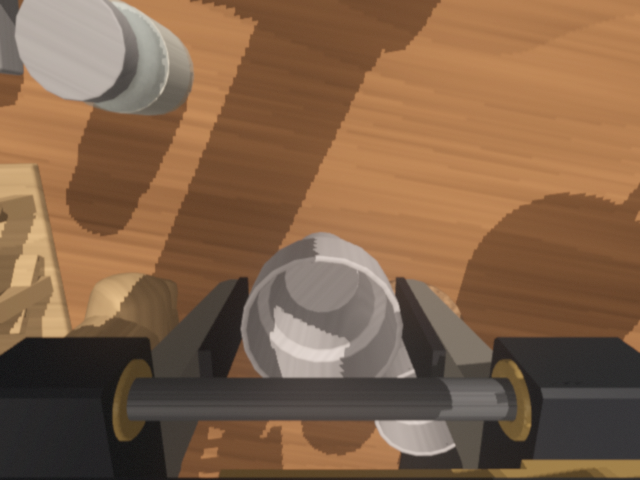

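```bash
cat >> h.py <<'E'
def overlay(c,circs,box,k,out):
    x0,y0,x1,y1=box
    im=cv2.resize(c["pixels"][y0:y1,x0:x1,::-1],None,fx=k,fy=k,interpolation=cv2.INTER_CUBIC)
    for X,r,col in circs:
        p=((circ(c,np.array(X),r,[0,0,1])-[x0,y0]+.5)*k-.5)
        cv2.polylines(im,[np.round(p*16).astype(np.int32)],True,col,1,cv2.LINE_AA,4)
    cv2.imwrite(out,im)
E
python3 -c "
from h import *
C=cams('scene','wrist','top');c=C['scene'];rel([.627,.21,.15])
print(onz(c,(465.6,220.6),.096),onz(c,(426.6,180.9),.1626))
G=(0,255,0);Rr=(0,0,255)
overlay(c,[([.626,.2095,.096],.033,G),([.626,.2095,.006],.0185,G),([.541,.1275,.1626],.033,Rr),([.541,.1275,.0726],.0185,Rr)],(390,150,500,260),7,'pics/o25.png')
overlay(C['wrist'],[([.626,.2095,.096],.033,G),([.541,.1275,.1626],.033,Rr)],(200,200,500,460),2.6,'pics/o25w.png')
overlay(C['top'],[([.626,.2095,.096],.033,G),([.541,.1275,.1626],.033,Rr)],(130,180,260,290),6,'pics/o25t.png')
"
```

```text
tilt [ 0.17 -0.16] t 16.97 pinch [0.5395 0.1275 0.156 ] head 100.35 shift mm [  6.   65.5 100.9] turn None f [ 0.5 -0.9 -1.3] w 67.3
[0.62610607 0.20469649 0.096     ] [0.54863599 0.12887529 0.1626    ]
```

View pics/o25.png

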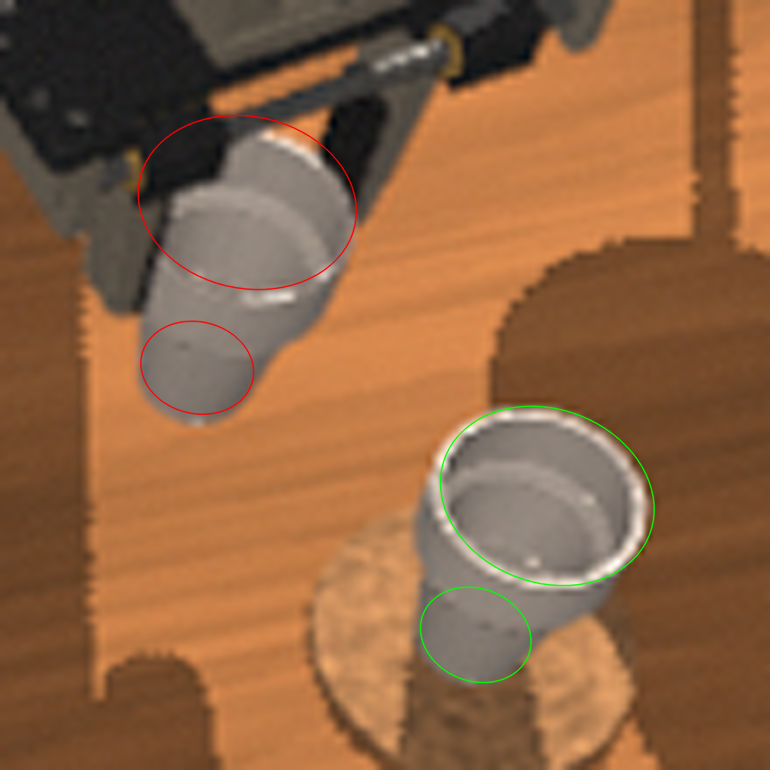

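View pics/o25w.png

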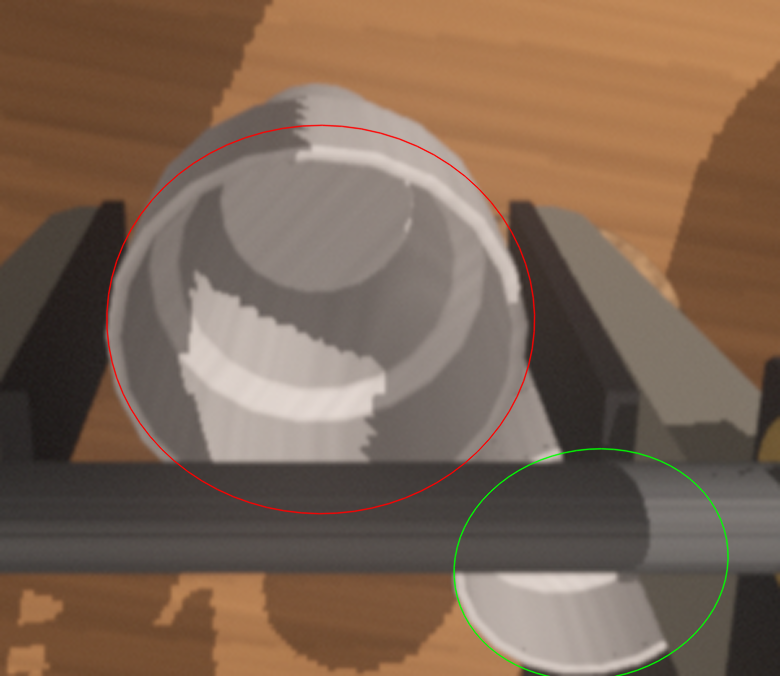

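View pics/o25t.png

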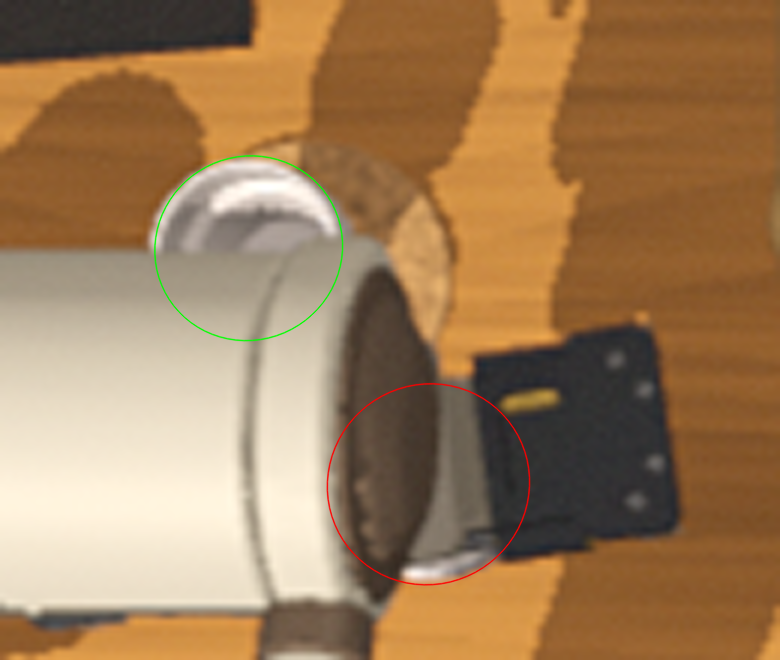

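Overlays put the mat cup at about (0.626, 0.2095). The held cup sits about 4.5 mm towards tool +z from the pinch point. I'll raise it and move over the mat cup with that offset.

Call:
jog_arm(
  motion=[
    [[-18, 0, 0], 0],
    [[-25, 5, 5], 0],
    [[-10, 12, 18], 0],
    [[0, 15, 20], 0],
    [[0, 15, 20], 0],
    [[0, 8, 12], 0],
    [[0, 4, 6], 0],
    [[0, 0, 0], 0],
  ],
)

```text
t: 17.63
ee_pos: [0.6089, 0.203, 0.3736]
eef_rot: [0.7, -0.064, 0.708, 0.062]
wrist_force: [-0.2, 0.1, -2.2]
gripper_width: 0.737
```

```bash
python3 -c "
from h import *
rel([.6215,.2087,.19],101.3)"
```

```text
tilt [-0.66 -0.21] t 17.63 pinch [0.6069 0.2024 0.2023] head 100.23 shift mm [12.1  3.7 15.6] turn -1.1 f [-0.2  0.1 -2.2] w 67.7
```

Call:
jog_arm(
  motion=[
    [[2, 2, 8], 0],
    [[3, 2, 6], 0],
    [[2, 0, 0], 0],
    [[0, 0, 0], 0],
  ],
)

```text
t: 17.97
ee_pos: [0.621, 0.2082, 0.3631]
eef_rot: [0.698, -0.064, 0.711, 0.062]
wrist_force: [0.2, -0.4, -2.0]
gripper_width: 0.734
```

```bash
python3 -c "
from h import *
rel([.6215,.2087,.19],101.3)
C=cams('scene','top','wrist');c=C['scene'];G=(0,255,0);Rr=(0,0,255)
s,p,R=tool();pp=p+R[:,0]*manip.pinch_z;h=pp+.0045*R[:,2];print(h)
hr=h+R[:,0]*-.006;hf=h+R[:,0]*.084
overlay(c,[([.626,.2095,.096],.033,G),(hr,.033,Rr),(hf,.0185,Rr)],(390,120,520,250),6,'pics/o26.png')
overlay(C['top'],[([.626,.2095,.096],.033,G),(hr,.033,Rr)],(110,160,240,270),6,'pics/o26t.png')
cv2.imwrite('pics/w26.png',C['wrist']['pixels'][:,:,::-1])
"
```

```text
tilt [-1.03 -0.32] t 17.97 pinch [0.6179 0.2072 0.1917] head 100.21 shift mm [1.7 0.8 3.8] turn -1.1 f [ 0.2 -0.4 -2. ] w 67.5
[0.62270525 0.2081833  0.19265543]
```

View pics/o26.png

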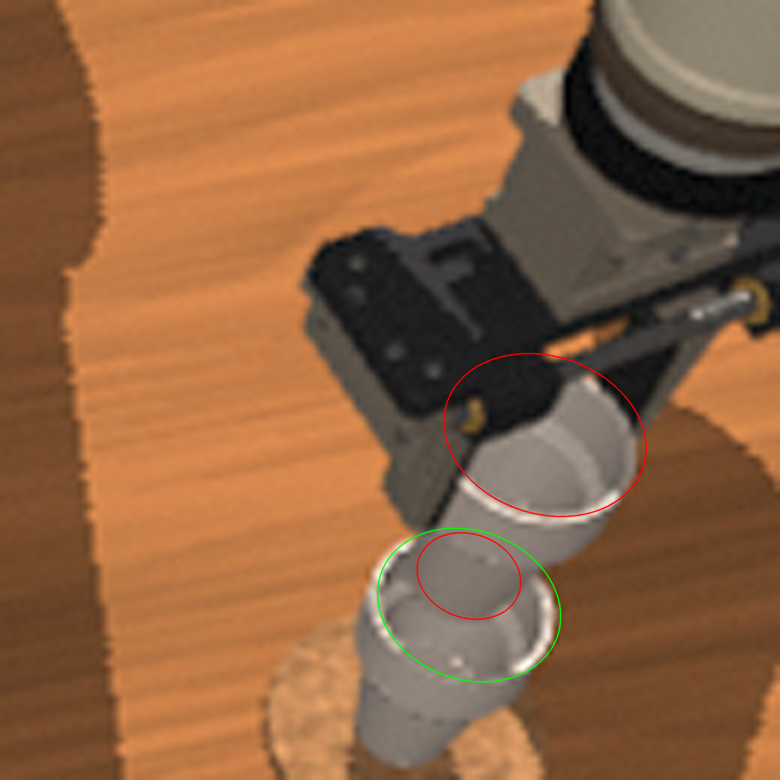

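View pics/w26.png

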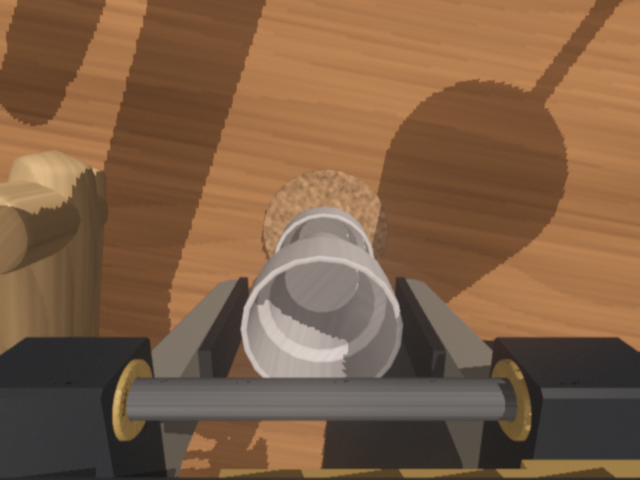

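Held and lower cups line up, with 3–4 mm left in x. I'll descend in stages.

Call:
jog_arm(
  motion=[
    [[5, 0.5, 2], 0],
    [[8, 0, 1.5], 0],
    [[6, 0, 0], 0],
    [[0, 0, 0], 0],
  ],
)

```text
t: 18.45
ee_pos: [0.6241, 0.2088, 0.3443]
eef_rot: [0.699, -0.064, 0.71, 0.061]
wrist_force: [-1.5, -0.2, -1.5]
gripper_width: 0.734
```

```bash
python3 -c "
from h import *
rel([.6215,.2087,.12],101.3)
s,p,R=tool();pp=p+R[:,0]*manip.pinch_z;h=pp+.0045*R[:,2];print('foot',h+R[:,0]*.084)
C=cams('scene');cv2.imwrite('pics/s27.png',cv2.resize(C['scene']['pixels'][120:250,390:520,::-1],None,fx=6,fy=6))
"
```

```text
tilt [-0.85 -0.29] t 18.45 pinch [0.6215 0.208  0.1729] head 100.18 shift mm [52.9  0.9  0.9] turn -1.1 f [-1.5 -0.2 -1.5] w 67.5
foot [0.62469361 0.20832586 0.08886973]
```

View pics/s27.png

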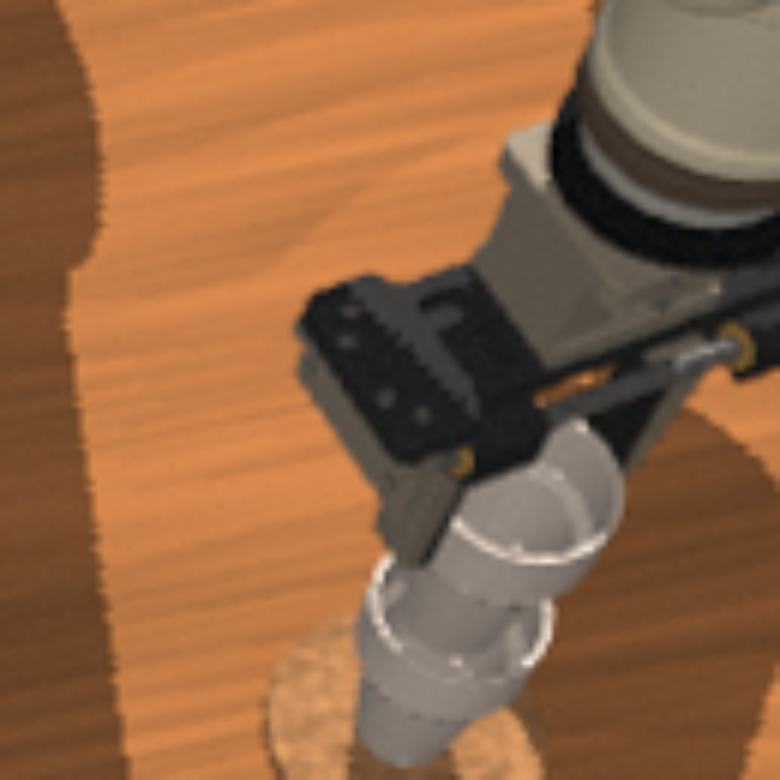

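Call:
jog_arm(
  motion=[
    [[8, 0, 0.5], 0],
    [[10, 0, 0], 0],
    [[8, 0, 0], 0],
    [[0, 0, 0], 0],
  ],
)

```text
t: 18.83
ee_pos: [0.6242, 0.2088, 0.3162]
eef_rot: [0.699, -0.064, 0.709, 0.061]
wrist_force: [-0.7, -0.4, -2.3]
gripper_width: 0.733
```

```bash
python3 -c "
from h import *
rel([.6215,.2087,.12],101.3)
s,p,R=tool();pp=p+R[:,0]*manip.pinch_z;h=pp+.0045*R[:,2];print('foot',h+R[:,0]*.084)
"
```

```text
tilt [-0.81 -0.29] t 18.83 pinch [0.6218 0.208  0.1449] head 100.18 shift mm [24.9  0.8  0.2] turn -1.1 f [-0.7 -0.4 -2.3] w 67.4
foot [0.62503146 0.20834622 0.06080032]
```

Call:
jog_arm(
  motion=[
    [[6, 0.4, 0], 0],
    [[6, 0, 0], 0],
    [[4, 0, 0], 0],
    [[2, 0, 0], 0],
  ],
)

```text
t: 19.17
ee_pos: [0.6238, 0.2092, 0.2959]
eef_rot: [0.699, -0.064, 0.71, 0.061]
wrist_force: [-0.3, -0.6, -1.8]
gripper_width: 0.731
```

```bash
python3 -c "
from h import *
rel([.6215,.2087,.12],101.3)
s,p,R=tool();pp=p+R[:,0]*manip.pinch_z;h=pp+.0045*R[:,2];print('foot',h+R[:,0]*.084)
C=cams('scene');cv2.imwrite('pics/s28.png',cv2.resize(C['scene']['pixels'][120:250,390:520,::-1],None,fx=6,fy=6))
"
```

```text
tilt [-0.85 -0.29] t 19.17 pinch [0.6212 0.2083 0.1245] head 100.19 shift mm [4.5 0.3 0.4] turn -1.1 f [-0.3 -0.6 -1.8] w 67.2
foot [0.62439447 0.20868735 0.0404617 ]
```

View pics/s28.png

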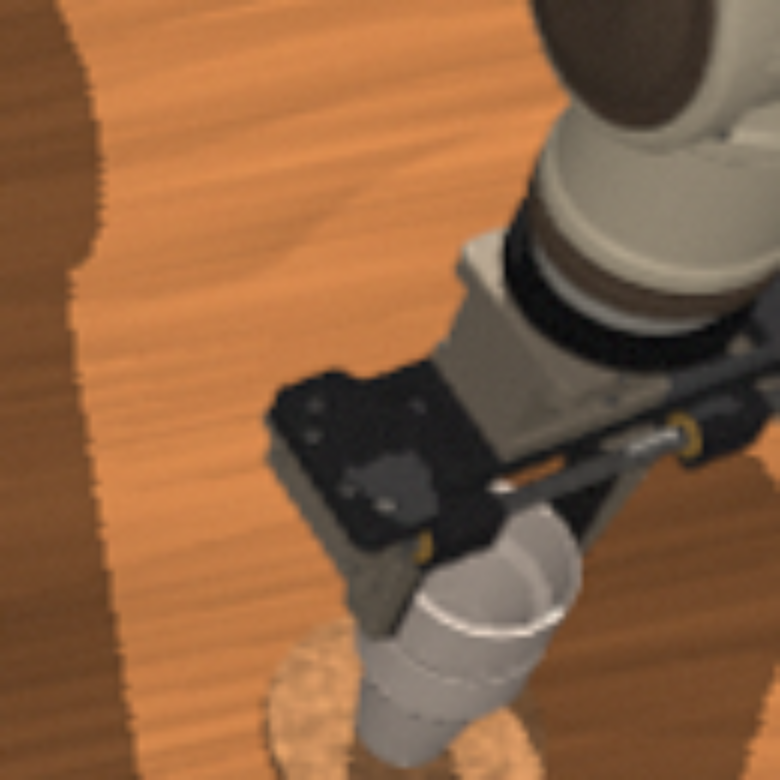

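Nearly home and still no contact force, with about 4 mm left. I'll lower it gently.

Call:
jog_arm(
  motion=[
    [[1.5, 0, 0.3], 0],
    [[1.5, 0, 0], 0],
    [[1.5, 0, 0], 0],
    [[1, 0, 0], 0],
    [[1, 0, 0], 0],
  ],
)

```text
t: 19.63
ee_pos: [0.6249, 0.2094, 0.2919]
eef_rot: [0.7, -0.064, 0.708, 0.061]
wrist_force: [-1.2, 0.1, 2.7]
gripper_width: 0.733
```

```bash
python3 -c "
from h import *
rel([.6215,.2087,.12],101.3)
"
```

```text
tilt [-0.62 -0.27] t 19.63 pinch [0.6231 0.2086 0.1205] head 100.19 shift mm [ 0.5  0.4 -1.5] turn -1.1 f [-1.2  0.1  2.7] w 67.4
```

Call:
jog_arm(
  motion=[
    [[1.5, 0, -0.5], 0],
    [[1.5, 0, 0], 0],
  ],
)

```text
t: 19.8
ee_pos: [0.6251, 0.2094, 0.2919]
eef_rot: [0.702, -0.064, 0.707, 0.062]
wrist_force: [-2.6, 0.1, 6.6]
gripper_width: 0.734
```

Call:
jog_arm(
  motion=[
    [[1, 0, 0], 0],
    [[0, 0, 0], 0],
    [[0, 0, 0], 0],
    [[0, 0, 0], 0],
  ],
  jaw=91,
)

```text
t: 20.13
ee_pos: [0.6255, 0.2095, 0.2915]
eef_rot: [0.703, -0.064, 0.706, 0.062]
wrist_force: [-0.5, -0.0, -0.1]
gripper_width: 0.984
```

```bash
python3 -c "
from h import *
rel([.6215,.2087,.12],101.3)
C=cams('scene','wrist');cv2.imwrite('pics/s29.png',cv2.resize(C['scene']['pixels'][120:250,390:520,::-1],None,fx=6,fy=6))
cv2.imwrite('pics/w29.png',C['wrist']['pixels'][:,:,::-1])
"
```

```text
tilt [-0.26 -0.22] t 20.13 pinch [0.6247 0.2088 0.1201] head 100.19 shift mm [ 0.1  0.5 -3.2] turn -1.1 f [-0.5 -0.  -0.1] w 90.4
```

View pics/w29.png

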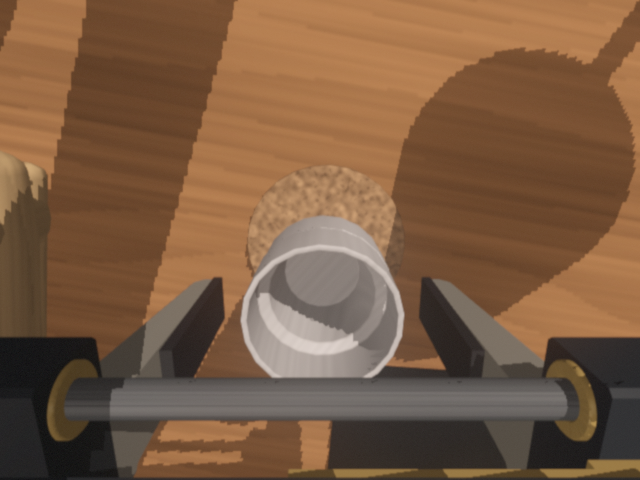

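Call:
jog_arm(
  motion=[
    [[-15, 0, 0], 0],
    [[-30, 0, 0], 0],
    [[-35, 0, 0], 0],
    [[-30, 0, 0], 0],
    [[-12, 0, 0], 0],
    [[0, 0, 0], 0],
  ],
)

```text
t: 20.73
ee_pos: [0.6253, 0.2097, 0.4131]
eef_rot: [0.699, -0.064, 0.71, 0.061]
wrist_force: [0.4, 1.0, 0.1]
gripper_width: 0.993
```

```bash
python3 -c "
from h import *
rel([.609,-.2585,.22],101.3)
C=cams('scene');cv2.imwrite('pics/s30.png',cv2.resize(C['scene']['pixels'][120:270,390:540,::-1],None,fx=5,fy=4))
"
```

```text
tilt [-0.82 -0.3 ] t 20.73 pinch [0.6228 0.2088 0.2417] head 100.19 shift mm [  24.3 -457.5  -95.9] turn -1.1 f [0.4 1.  0.1] w 91.3
```

View pics/s30.png

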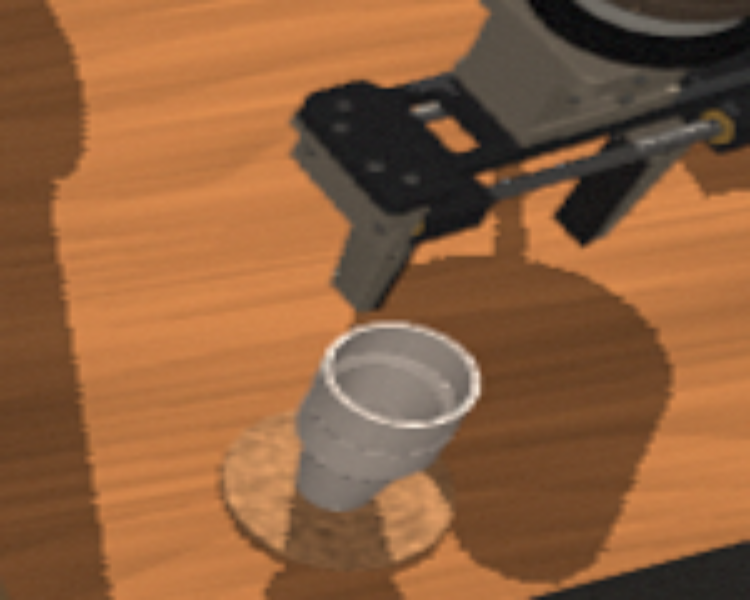

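The second cup is nested fully and upright: collars meet at crop (380,455), rim at (402,375). Next is the right cup.

Call:
jog_arm(
  motion=[
    [[0, -22, -5], 0],
    [[0, -35, -7.5], 0],
    [[0, -38, -8], 0],
    [[0, -38, -8], 0],
    [[0, -38, -8], 0],
    [[0, -38, -8], 0],
    [[0, -38, -8], 0],
    [[0, -38, -8], 0],
    [[0, -38, -8], 0],
    [[0, -38, -8], 0],
  ],
)

```text
t: 21.62
ee_pos: [0.6098, -0.1653, 0.3851]
eef_rot: [0.687, -0.064, 0.721, 0.071]
wrist_force: [0.3, -0.5, -0.1]
gripper_width: 0.993
```

```bash
python3 -c "
from h import *
rel([.609,-.2585,.22],101.3)"
```

```text
tilt [-2.79  0.28] t 21.62 pinch [ 0.6015 -0.1644  0.2139] head 100.99 shift mm [ -6.9 -93.7 -10.9] turn -0.3 f [ 0.3 -0.5 -0.1] w 91.2
```

Call:
jog_arm(
  motion=[
    [[-4, -28, -4], 0],
    [[-4, -25, -3], 0],
    [[0, -15, -2], 0],
    [[0, -6, 0], 0],
    [[0, 0, 0], 0],
    [[0, 0, 0], 0],
  ],
)

```text
t: 22.12
ee_pos: [0.6113, -0.2498, 0.3762]
eef_rot: [0.68, -0.057, 0.727, 0.072]
wrist_force: [0.4, 1.1, -0.7]
gripper_width: 0.991
```

```bash
python3 -c "
from h import *
rel([.609,-.2585,.103],101.3)
c=cams('wrist')['wrist'];cv2.imwrite('pics/w31.png',c['pixels'][:,:,::-1])
print(proj(c,[[.6055,-.259,.106]]))"
```

```text
tilt [-3.88  0.89] t 22.12 pinch [ 0.5997 -0.2471  0.2052] head 100.43 shift mm [101.2 -15.7  13.5] turn -0.9 f [ 0.4  1.1 -0.7] w 91.1
[[299.25352949 263.00457261]]
```

View pics/w31.png

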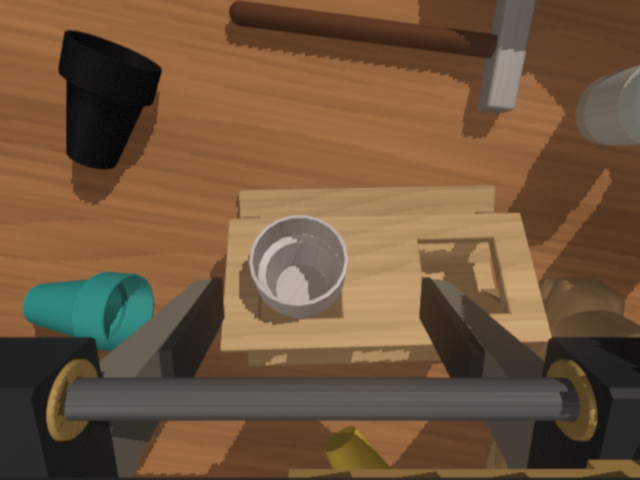

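The wrist view shows the silver right cup in the rack with its rim centre at (299,265), predicted (299,263). Black (110,95), turquoise (90,310) and yellow (355,450) are the look-alikes. I'll descend.

Call:
jog_arm(
  motion=[
    [[15, -6, 5], -0.5],
    [[22, -6, 5], -0.4],
    [[22, -3, 3], 0],
    [[12, 0, 0], 0],
    [[0, 0, 0], 0],
  ],
)

```text
t: 22.58
ee_pos: [0.6246, -0.2524, 0.3032]
eef_rot: [0.681, -0.066, 0.725, 0.082]
wrist_force: [-0.9, 0.2, 0.5]
gripper_width: 0.987
```

```bash
python3 -c "
from h import *
rel([.609,-.2585,.103],101.3)
c=cams('wrist')['wrist'];cv2.imwrite('pics/w32.png',c['pixels'][:,:,::-1])
print(proj(c,[[.6055,-.259,.106]]))"
```

```text
tilt [-3.72  0.87] t 22.58 pinch [ 0.6134 -0.2498  0.1322] head 101.96 shift mm [29.3 -8.4 -4.4] turn 0.7 f [-0.9  0.2  0.5] w 90.7
[[306.09027979 275.4598572 ]]
```

View pics/w32.png

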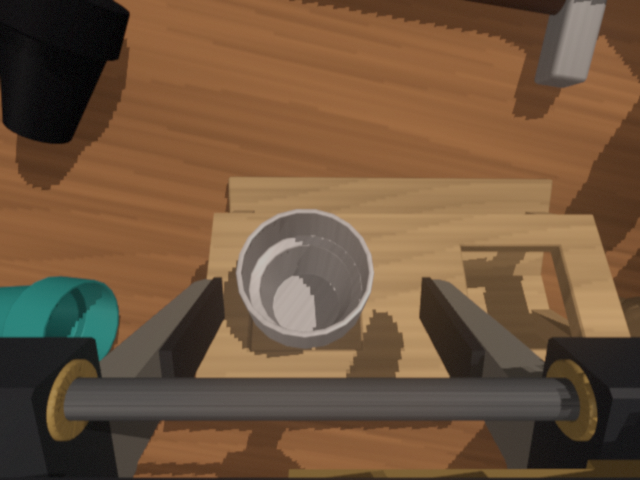

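Call:
jog_arm(
  motion=[
    [[10, -4, -2], 0.4],
    [[11, -4, -2], 0.3],
    [[6, 0, 0], 0],
    [[1, 0, 0], 0],
    [[0, 0, 0], 0],
  ],
)

```text
t: 23.05
ee_pos: [0.6214, -0.2603, 0.2785]
eef_rot: [0.683, -0.064, 0.724, 0.076]
wrist_force: [-0.5, -0.4, 0.5]
gripper_width: 0.988
```

```bash
python3 -c "
from h import *
rel([.609,-.2585,.103],101.3)
c=cams('wrist')['wrist'];cv2.imwrite('pics/w33.png',c['pixels'][:,:,::-1])
print(proj(c,[[.6055,-.259,.106]]))"
```

```text
tilt [-3.37  0.65] t 23.05 pinch [ 0.6113 -0.2584  0.1074] head 101.31 shift mm [ 4.5  0.2 -2. ] turn 0.0 f [-0.5 -0.4  0.5] w 90.8
[[324.57627014 301.62094933]]
```

View pics/w33.png

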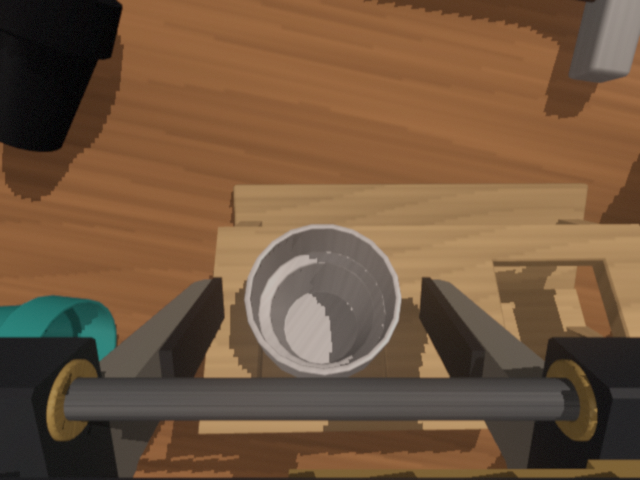

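Call:
jog_arm(
  motion=[
    [[3, 0, -1], 0],
    [[1.5, 0, -1], 0],
    [[0.5, 0, 0], 0],
    [[0.5, 0, 0], 0],
    [[0.5, 0, 0], 0],
    [[0, 0, 0], 0],
  ],
  jaw=55,
  grip_force=15,
)

```text
t: 23.6
ee_pos: [0.6193, -0.261, 0.2747]
eef_rot: [0.684, -0.064, 0.723, 0.075]
wrist_force: [-0.3, 0.3, -0.8]
gripper_width: 0.738
```

```bash
python3 -c "
from h import *
rel([.609,-.2585,.103],101.3)
s,p,R=tool();a=np.array([-.5625,-.1124,.819]);print((R.T@a).round(3))"
```

```text
tilt [-3.22  0.57] t 23.6 pinch [ 0.6097 -0.2593  0.1035] head 101.3 shift mm [ 0.6  0.9 -0.5] turn 0.0 f [-0.3  0.3 -0.8] w 67.8
[-0.787  0.017 -0.616]
```

Call:
jog_arm(
  motion=[
    [[-6, 0, -4.3], 0],
    [[-8, 0, -6], 0],
    [[-8, 0, -6], 0],
    [[0, 0, 0], 0],
  ],
)

```text
t: 23.93
ee_pos: [0.6029, -0.2644, 0.2981]
eef_rot: [0.683, -0.064, 0.723, 0.076]
wrist_force: [-1.2, -0.5, -1.4]
gripper_width: 0.735
```

```bash
python3 -c "
from h import *
p0=np.array([.6097,-.2593,.1035]);a=np.array([-.5625,-.1124,.819])
rel(p0+.03*a,101.3); s,p,R=tool(); print((R.T@a).round(3)); d=p+R[:,0]*manip.pinch_z-p0; print(d.round(4), d@a, (d-(d@a)*a).round(4))
C=cams('scene')
cv2.imwrite('pics/s34.png',cv2.resize(C['scene']['pixels'][170:320,180:380,::-1],None,fx=4,fy=4))"
```

```text
tilt [-3.35  0.62] t 23.93 pinch [ 0.5929 -0.2626  0.127 ] head 101.33 shift mm [-1.1 -0.1 -0.2] turn 0.0 f [-1.2 -0.5 -1.4] w 67.6
[-0.786  0.018 -0.618]
[-0.0168 -0.0033  0.0235] 0.029042714038268476 [-0.0004 -0.     -0.0003]
```

View pics/s34.png

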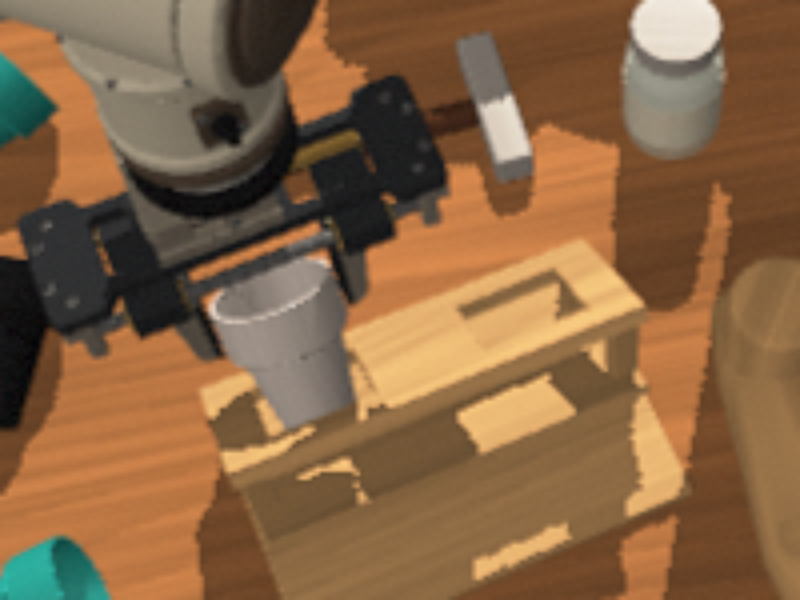

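The right cup slides out straight, exactly along its axis. I'll continue, then lift.

Call:
jog_arm(
  motion=[
    [[-10, 0, -7.2], 0],
    [[-10, 0, -7.2], 0],
    [[-10, 0, -7.2], 0],
    [[-10, 0, -7], 0],
    [[-15, 0, 0], 0],
    [[-20, 0, 0], 0],
    [[-25, 0, 0], 0],
    [[-20, 0, 0], 0],
    [[-8, 0, 0], 0],
    [[0, 0, 0], 0],
  ],
)

```text
t: 24.82
ee_pos: [0.5773, -0.2723, 0.4359]
eef_rot: [0.683, -0.063, 0.724, 0.075]
wrist_force: [-0.2, -0.4, -1.6]
gripper_width: 0.738
```

```bash
python3 -c "
from h import *
rel([.50,.11,.24],101.3)
C=cams('scene')
cv2.imwrite('pics/s35.png',cv2.resize(C['scene']['pixels'][130:280,180:380,::-1],None,fx=4,fy=4))"
```

```text
tilt [-3.39  0.69] t 24.82 pinch [ 0.5672 -0.2703  0.2648] head 101.2 shift mm [ 33.3 385.4   9.8] turn -0.1 f [-0.2 -0.4 -1.6] w 67.8
```

View pics/s35.png

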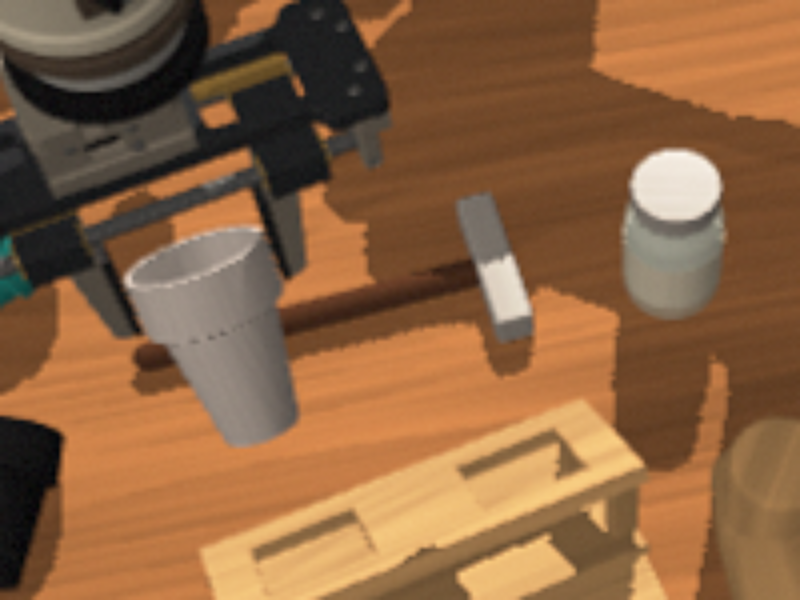

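Call:
jog_arm(
  motion=[
    [[0, 22, 0], 0],
    [[0, 35, 0], 0],
    [[0, 38, 0], 0],
    [[0, 38, 0], 0],
    [[0, 38, 0], 0],
    [[0, 38, -2], 0],
    [[0, 38, -4], 0],
    [[0, 38, -4], 0],
    [[0, 28, -4], 0],
    [[0, 15, -2], 0],
  ],
)

```text
t: 25.7
ee_pos: [0.4905, 0.0558, 0.4274]
eef_rot: [0.675, -0.056, 0.732, 0.076]
wrist_force: [0.6, -0.3, -1.2]
gripper_width: 0.736
```

```bash
python3 -c "
from h import *
rel([.485,.10,.11],101.3)"
```

```text
tilt [-4.7   1.18] t 25.7 pinch [0.4764 0.0593 0.2566] head 100.61 shift mm [146.2  33.2  27.3] turn -0.7 f [ 0.6 -0.3 -1.2] w 67.6
```

Call:
jog_arm(
  motion=[
    [[10, 12, 4], 0],
    [[25, 12, 6], 0],
    [[35, 8, 6], 0],
    [[35, 0, 4], 0],
    [[25, 0, 2], 0],
    [[10, 0, 0], 0],
    [[0, 0, 0], 0],
  ],
)

```text
t: 26.28
ee_pos: [0.4873, 0.1013, 0.274]
eef_rot: [0.671, -0.058, 0.735, 0.079]
wrist_force: [-1.1, 0.3, -2.6]
gripper_width: 0.737
```

```bash
python3 -c "
from h import *
rel([.485,.10,.083],101.3)
C=cams('scene','wrist')
cv2.imwrite('pics/w36.png',C['wrist']['pixels'][:,:,::-1])
cv2.imwrite('pics/s36.png',cv2.resize(C['scene']['pixels'][110:260,320:520,::-1],None,fx=4,fy=4))"
```

```text
tilt [-5.26  1.22] t 26.28 pinch [0.4716 0.1049 0.1034] head 101.04 shift mm [19.  -8.2 13.9] turn -0.3 f [-1.1  0.3 -2.6] w 67.7
```

View pics/s36.png

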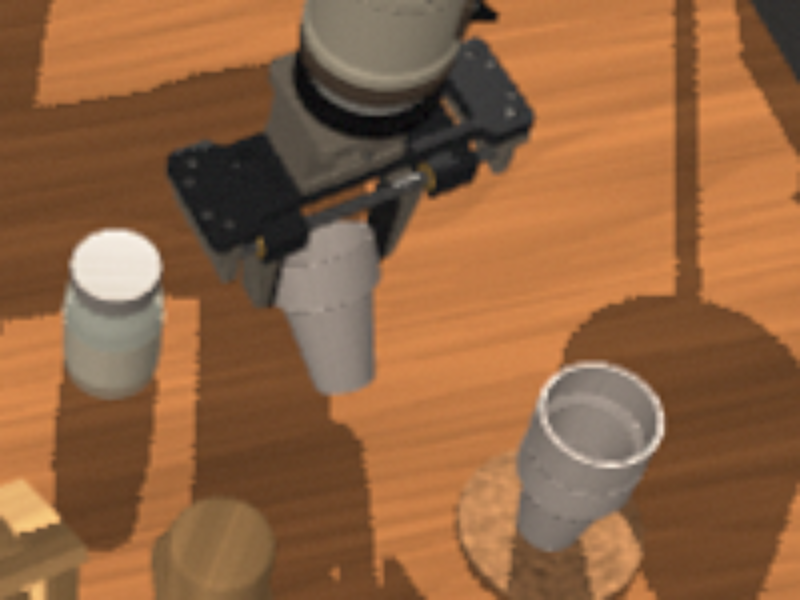

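View pics/w36.png

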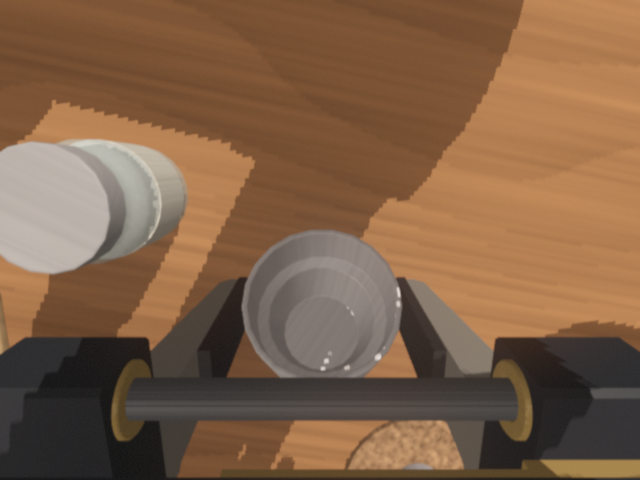

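Call:
jog_arm(
  motion=[
    [[6, 0, 1], 0],
    [[6, 0, 1], 0],
    [[4, 0, 1], 0],
    [[2, 0, 0], 0],
    [[1, 0, 0], 0],
  ],
  grip_force=4,
)

```text
t: 26.8
ee_pos: [0.4922, 0.1015, 0.2603]
eef_rot: [0.676, -0.058, 0.73, 0.078]
wrist_force: [-0.9, -0.5, -1.6]
gripper_width: 0.739
```

```bash
python3 -c "
from h import *
rel([.485,.10,.081],101.3)"
```

```text
tilt [-4.48  1.18] t 26.8 pinch [0.4788 0.1051 0.0895] head 101.0 shift mm [ 7.9 -6.4  5.7] turn -0.3 f [-0.9 -0.5 -1.6] w 67.9
```

Call:
jog_arm(
  motion=[
    [[3, 0, 0], 0],
    [[3, 0, 0], 0],
    [[2, 0, 0], 0],
    [[2, 0, 0], 0],
    [[1.5, 0, 0], 0],
  ],
  grip_force=3,
)

```text
t: 27.22
ee_pos: [0.4926, 0.1015, 0.2508]
eef_rot: [0.678, -0.059, 0.729, 0.078]
wrist_force: [-2.1, -1.1, 4.0]
gripper_width: 0.742
```

```bash
python3 -c "
from h import *
rel([.485,.10,.081],101.3)"
```

```text
tilt [-4.27  1.15] t 27.22 pinch [0.4799 0.105  0.0799] head 101.01 shift mm [-1.5 -5.8  4. ] turn -0.3 f [-2.1 -1.1  4. ] w 68.2
```

Contact (fz 4 N). Same pivot as before.

Call:
jog_arm(
  motion=[
    [[-1, 0, 5], 0],
    [[-1.4, 0, 6], 0],
    [[-1.2, 0, 6], 0],
    [[0, 0, 0], 0],
  ],
)

```text
t: 27.55
ee_pos: [0.5115, 0.1051, 0.2538]
eef_rot: [0.678, -0.058, 0.728, 0.078]
wrist_force: [0.6, -1.0, -0.2]
gripper_width: 0.743
```

```bash
python3 -c "
from h import *
rel([.485,.10,.081],101.3)
C=cams('wrist')
cv2.imwrite('pics/w37.png',C['wrist']['pixels'][:,:,::-1])"
```

```text
tilt [-4.16  1.17] t 27.55 pinch [0.499  0.1086 0.0829] head 101.0 shift mm [  2.7  -5.8 -15.3] turn -0.3 f [ 0.6 -1.  -0.2] w 68.3
```

View pics/w37.png

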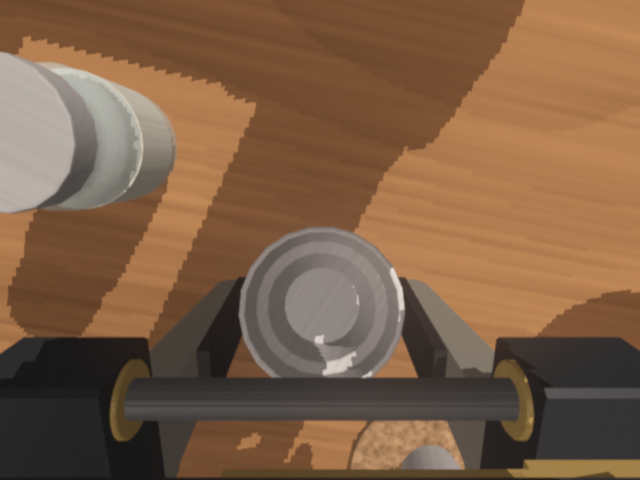

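Call:
jog_arm(
  motion=[
    [[1, 0, 5], 0],
    [[-0.4, 0, 6], 0],
    [[-0.4, 0, 6], 0],
    [[0, 0, 0], 0],
  ],
)

```text
t: 27.93
ee_pos: [0.5296, 0.1088, 0.252]
eef_rot: [0.678, -0.058, 0.728, 0.078]
wrist_force: [0.4, -0.4, 2.1]
gripper_width: 0.745
```

```bash
python3 -c "
from h import *
rel([.485,.10,.081],101.3)
C=cams('wrist','scene')
cv2.imwrite('pics/w38.png',C['wrist']['pixels'][:,:,::-1])
cv2.imwrite('pics/s38.png',cv2.resize(C['scene']['pixels'][110:260,320:520,::-1],None,fx=4,fy=4))"
```

```text
tilt [-4.16  1.17] t 27.93 pinch [0.5172 0.1123 0.081 ] head 101.0 shift mm [  2.1  -5.9 -33.9] turn -0.3 f [ 0.4 -0.4  2.1] w 68.4
```

View pics/w38.png

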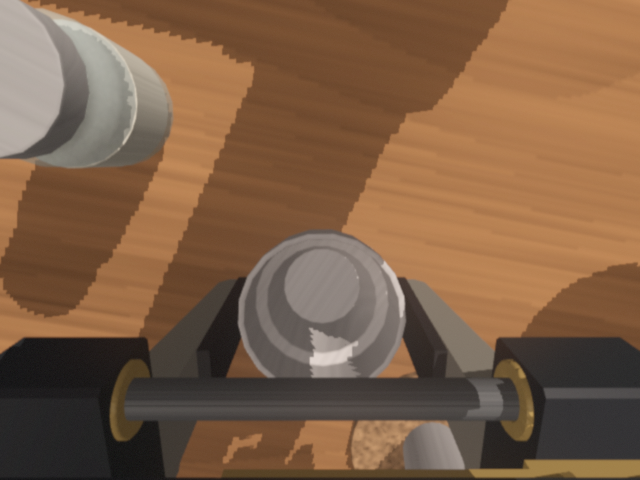

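View pics/s38.png

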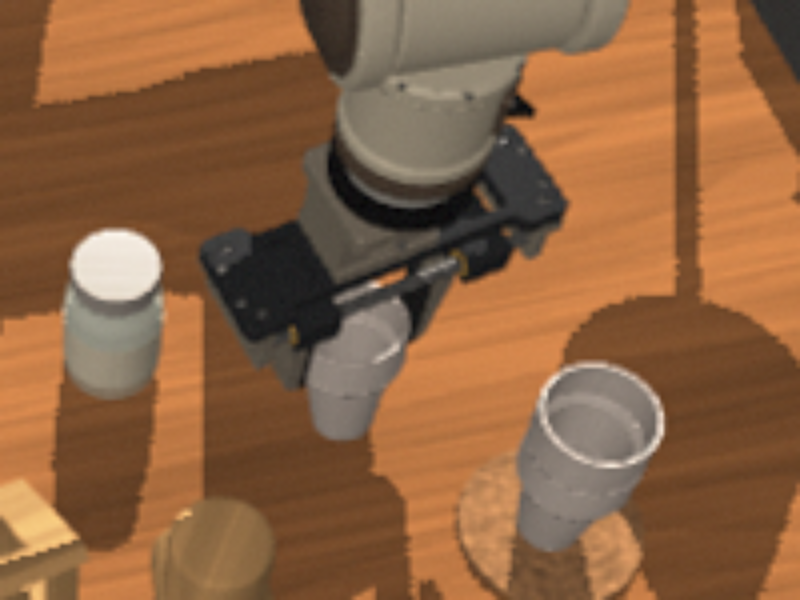

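Nearly upright. Now the final rock and seat, as before.

Call:
jog_arm(
  motion=[
    [[1, 0, 5], 0],
    [[1.5, 0, 3], 0],
    [[1, 0, 0], 0],
    [[1, 0, 0], 0],
  ],
)

```text
t: 28.37
ee_pos: [0.5382, 0.1109, 0.2486]
eef_rot: [0.68, -0.058, 0.727, 0.078]
wrist_force: [-0.1, 1.3, 4.9]
gripper_width: 0.741
```

```bash
python3 -c "
from h import *
rel([.485,.10,.081],101.3)
C=cams('wrist','scene')
cv2.imwrite('pics/w39.png',C['wrist']['pixels'][:,:,::-1])
cv2.imwrite('pics/s39.png',cv2.resize(C['scene']['pixels'][110:260,320:520,::-1],None,fx=4,fy=4))"
```

```text
tilt [-3.99  1.25] t 28.37 pinch [0.5263 0.1147 0.0777] head 100.99 shift mm [ -0.8  -6.4 -43.5] turn -0.3 f [-0.1  1.3  4.9] w 68.1
```

View pics/w39.png

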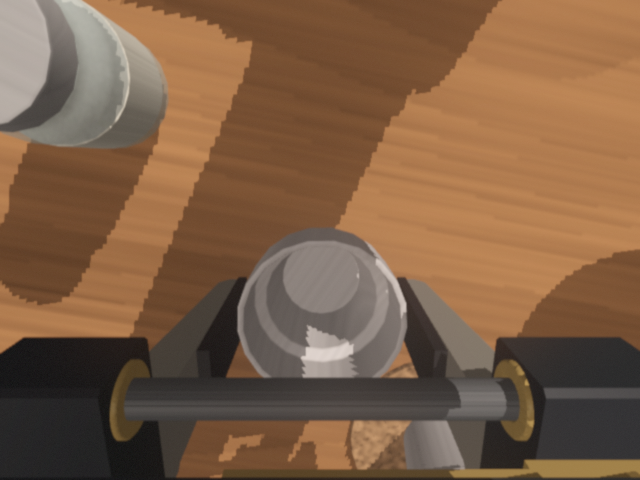

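View pics/s39.png

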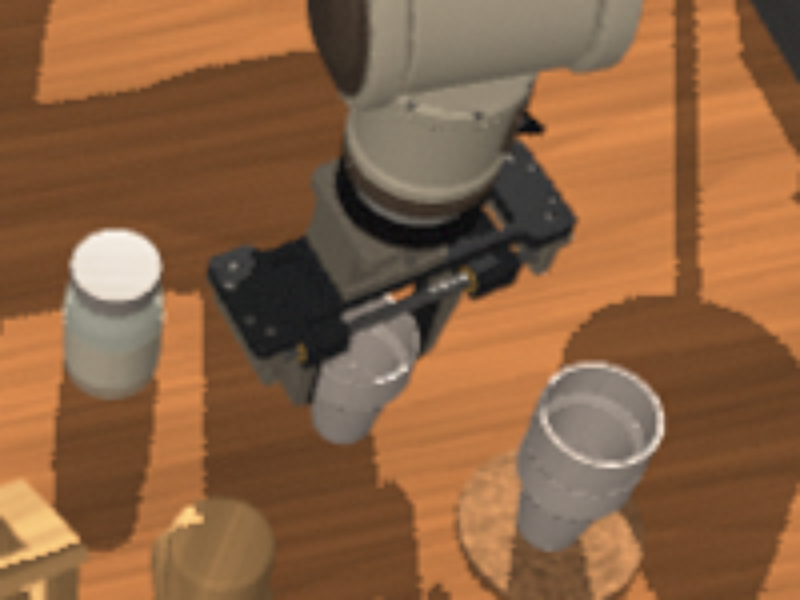

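It matches the upright lean of the stack next to it. Releasing.

Call:
jog_arm(
  motion=[
    [[0, 0, 0], 0],
    [[0, 0, 0], 0],
    [[-2, 0, 0], 0],
    [[-2, 0, 0], 0],
    [[0, 0, 0], 0],
  ],
  jaw=91,
)

```text
t: 28.88
ee_pos: [0.5365, 0.1103, 0.2501]
eef_rot: [0.678, -0.059, 0.729, 0.078]
wrist_force: [0.5, -0.7, 0.9]
gripper_width: 0.992
```

```bash
python3 -c "
from h import *
rel([.5263,.1147,.084],101.3)
C=cams('wrist','scene')
cv2.imwrite('pics/w40.png',C['wrist']['pixels'][:,:,::-1])
cv2.imwrite('pics/s40.png',cv2.resize(C['scene']['pixels'][110:260,320:520,::-1],None,fx=4,fy=4))"
```

```text
tilt [-4.3   1.15] t 28.88 pinch [0.5237 0.1138 0.0792] head 101.0 shift mm [-5.   0.6  2.4] turn -0.3 f [ 0.5 -0.7  0.9] w 91.2
```

View pics/w40.png

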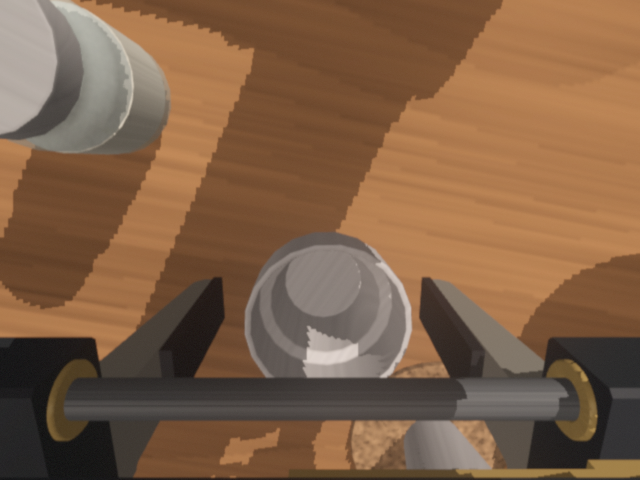

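View pics/s40.png

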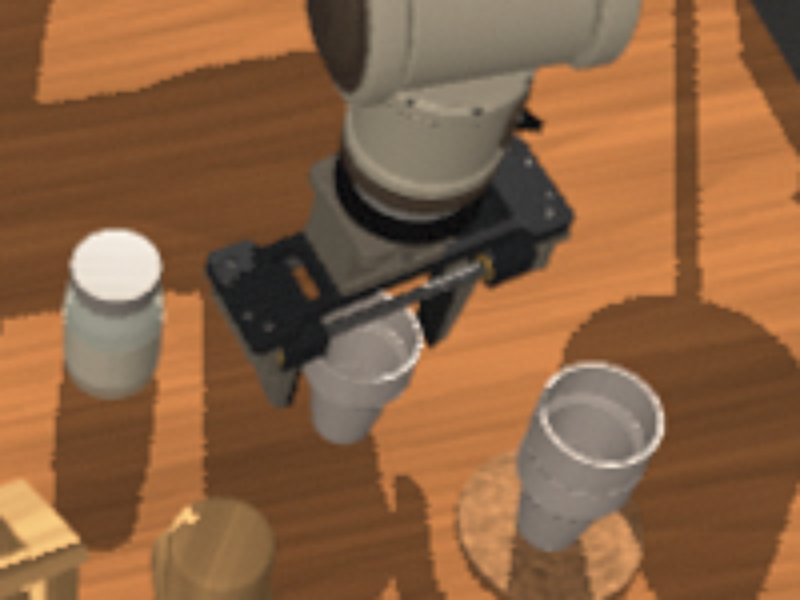

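Call:
jog_arm(
  motion=[
    [[-4, 2, 1], 0],
    [[-1, 0, 0], 0],
    [[0, 0, 0], 0],
    [[0, 0, 0], 0],
  ],
)

```text
t: 29.32
ee_pos: [0.5375, 0.1126, 0.2554]
eef_rot: [0.678, -0.059, 0.729, 0.078]
wrist_force: [0.4, 0.4, -0.1]
gripper_width: 0.991
```

```bash
python3 -c "
from h import *
rel([.5263,.1147,.085],101.3)"
```

```text
tilt [-4.3   1.15] t 29.32 pinch [0.5247 0.116  0.0845] head 101.0 shift mm [-0.7 -1.6  1.3] turn -0.3 f [ 0.4  0.4 -0.1] w 91.1
```

Call:
jog_arm(
  motion=[
    [[0, 0, 0], 0],
    [[0, 0, 0], 0],
    [[0, 0, 0], 0],
    [[0, 0, 0], 0],
    [[0, 0, 0], 0],
  ],
  jaw=55,
  grip_force=15,
)

```text
t: 29.73
ee_pos: [0.5376, 0.1126, 0.2554]
eef_rot: [0.678, -0.059, 0.729, 0.078]
wrist_force: [1.4, -0.1, 0.5]
gripper_width: 0.739
```

```bash
python3 -c "
from h import *
rel([.5263,.1147,.085],101.3)
C=cams('wrist','scene')
cv2.imwrite('pics/w41.png',C['wrist']['pixels'][:,:,::-1])"
```

```text
tilt [-4.29  1.15] t 29.73 pinch [0.5247 0.116  0.0846] head 101.0 shift mm [-0.6 -1.6  1.2] turn -0.3 f [ 1.4 -0.1  0.5] w 67.9
```

Call:
jog_arm(
  motion=[
    [[-12, 0, 0], 0],
    [[-20, 0, 0], 0],
    [[-28, 0, 0], 0],
    [[-28, 0, 0], 0],
    [[-25, 0, 0], 0],
    [[-12, 0, 0], 0],
    [[0, 0, 0], 0],
  ],
)

```text
t: 30.42
ee_pos: [0.5456, 0.1099, 0.3856]
eef_rot: [0.674, -0.058, 0.732, 0.078]
wrist_force: [0.2, 0.7, -1.0]
gripper_width: 0.741
```

```bash
python3 -c "
from h import *
rel([.6215,.2087,.22],101.3)
C=cams('scene','top','wrist');c=C['scene'];G=(0,255,0);Rr=(0,0,255)
s,p,R=tool();h=p+R[:,0]*manip.pinch_z;h0=h.copy()
print(h)
overlay(c,[([.626,.2095,.126],.033,G),(h+[0,0,.006],.033,Rr),(h-[0,0,.084],.0185,Rr)],(380,110,510,240),6,'pics/o42.png')
cv2.imwrite('pics/w42.png',C['wrist']['pixels'][:,:,::-1])
"
```

```text
tilt [-4.78  1.15] t 30.42 pinch [0.5313 0.1134 0.2148] head 100.99 shift mm [-10.8  76.5 106.2] turn -0.3 f [ 0.2  0.7 -1. ] w 68.1
[0.52916293 0.11347152 0.21053431]
```

View pics/o42.png

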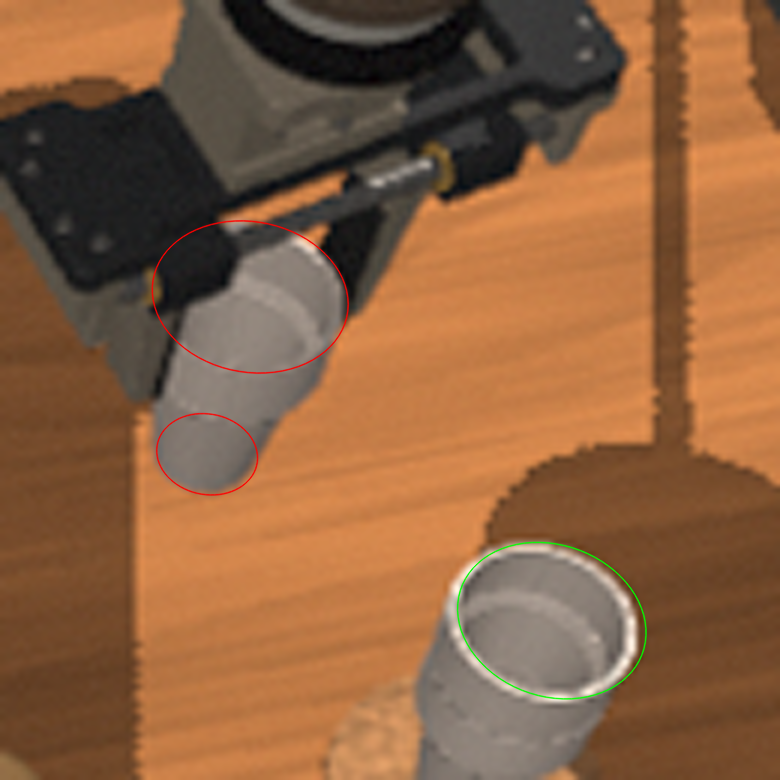

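View pics/w42.png

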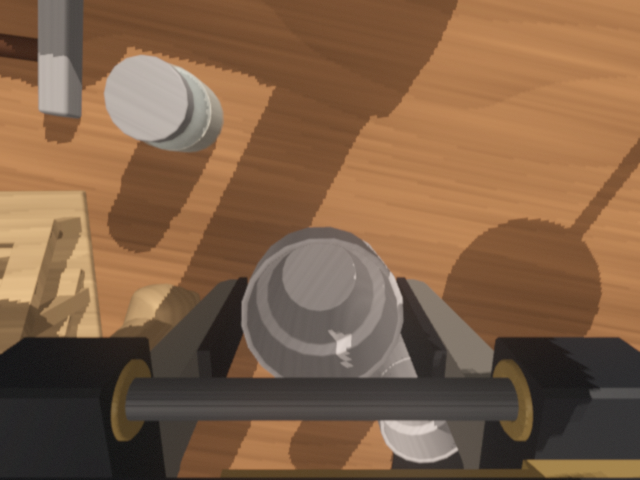

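Call:
jog_arm(
  motion=[
    [[-15, 4, 5], 0],
    [[-12, 12, 16], 0],
    [[-4, 16, 20], 0],
    [[-2, 16, 22], 0],
    [[0, 10, 16], 0],
    [[0, 5, 10], 0],
    [[0, 2, 4], 0],
    [[0, 0, 0], 0],
  ],
)

```text
t: 31.23
ee_pos: [0.6253, 0.194, 0.3908]
eef_rot: [0.661, -0.057, 0.744, 0.078]
wrist_force: [-0.1, -0.0, -1.4]
gripper_width: 0.737
```

```bash
python3 -c "
from h import *
rel([.626,.2095,.225],101.3)"
```

```text
tilt [-6.89  1.03] t 31.23 pinch [0.6047 0.1971 0.2206] head 100.83 shift mm [-6.7  8.3 22.6] turn -0.5 f [-0.1 -0.  -1.4] w 67.7
```

Call:
jog_arm(
  motion=[
    [[-4, 4, 10], 0],
    [[-3, 3, 8], 0],
    [[0, 1, 4], 0],
    [[0, 0, 0], 0],
  ],
)

```text
t: 31.57
ee_pos: [0.6445, 0.2047, 0.3897]
eef_rot: [0.656, -0.057, 0.748, 0.077]
wrist_force: [-0.2, -0.4, -2.1]
gripper_width: 0.739
```

```bash
cat >> h.py <<'E'
def held():
    Rg=Ro.from_quat([-.059,.729,.078,.678]).as_matrix();at=Rg.T@np.array([0,0,1.])
    s,p,R=tool();h=p+R[:,0]*manip.pinch_z;ax=R@at
    print("axis lean deg",(ax[:2]*57.3).round(2),"foot",(h-.0845*ax).round(4),"rim",(h+.0055*ax).round(4)); return h,ax
E
python3 -c "
from h import *
rel([.626,.2095,.225],101.3);h,ax=held()
C=cams('scene','wrist');c=C['scene'];G=(0,255,0);Rr=(0,0,255)
overlay(c,[([.626,.2095,.126],.033,G),(h+.0055*ax,.033,Rr),(h-.0845*ax,.0185,Rr)],(390,90,520,220),6,'pics/o43.png')
"
```

```text
tilt [-7.56  0.9 ] t 31.57 pinch [0.6219 0.2074 0.2198] head 100.75 shift mm [-5.7  1.5  3.7] turn -0.5 f [-0.2 -0.4 -2.1] w 67.9
axis lean deg [3.32 0.24] foot [0.617  0.207  0.1354] rim [0.6222 0.2074 0.2253]
```

View pics/o43.png

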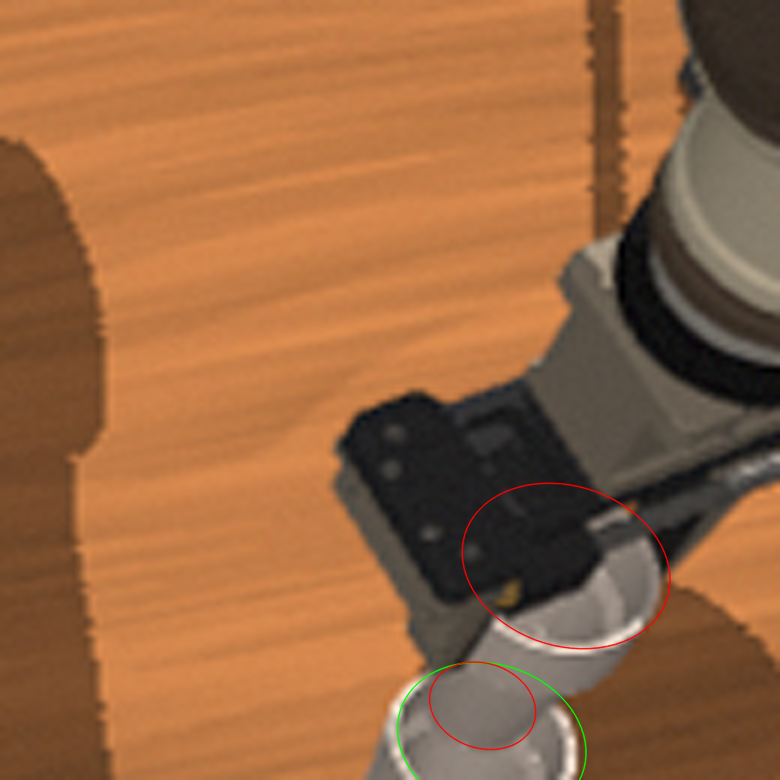

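Call:
jog_arm(
  motion=[
    [[3, 1, 3], 0],
    [[3, 0, 2], 0],
    [[3, 0, 0], 0],
    [[3, 0, 0], 0],
    [[3, 0, 0], 0],
    [[3, 0, 0], 0],
  ],
)

```text
t: 32.17
ee_pos: [0.6456, 0.2057, 0.3701]
eef_rot: [0.656, -0.057, 0.749, 0.076]
wrist_force: [-0.6, -0.4, -0.8]
gripper_width: 0.739
```

```bash
python3 -c "
from h import *
rel([.626,.2095,.1505],101.3);h,ax=held()
"
```

```text
tilt [-7.58  0.88] t 32.17 pinch [0.623  0.2084 0.2003] head 100.68 shift mm [48.9 -1.4  9.5] turn -0.6 f [-0.6 -0.4 -0.8] w 67.9
axis lean deg [3.34 0.27] foot [0.618  0.208  0.1159] rim [0.6233 0.2084 0.2058]
```

Foot is inside the mouth. The tool has tilted, so the cup leans 3°. I'll lighten the grip so it can self-align in the taper, then lower slowly.

Call:
jog_arm(
  motion=[
    [[5, 0.5, 1.5], 0],
    [[6, 0, 1], 0],
    [[6, 0, 0.5], 0],
    [[4, 0, 0.5], 0],
  ],
  grip_force=5,
)

```text
t: 32.5
ee_pos: [0.646, 0.2074, 0.3469]
eef_rot: [0.656, -0.057, 0.748, 0.076]
wrist_force: [0.2, 0.4, -1.0]
gripper_width: 0.74
```

```bash
python3 -c "
from h import *
rel([.626,.2095,.1505],101.3);h,ax=held()
C=cams('scene','wrist');c=C['scene']
cv2.imwrite('pics/s44.png',cv2.resize(c['pixels'][100:240,390:530,::-1],None,fx=5,fy=4))
cv2.imwrite('pics/w44.png',C['wrist']['pixels'][:,:,::-1])
"
```

```text
tilt [-7.56  0.88] t 32.5 pinch [0.6234 0.21   0.177 ] head 100.69 shift mm [25.9 -2.1  5.8] turn -0.6 f [ 0.2  0.4 -1. ] w 68.0
axis lean deg [3.32 0.27] foot [0.6185 0.2096 0.0926] rim [0.6237 0.2101 0.1825]
```

View pics/s44.png

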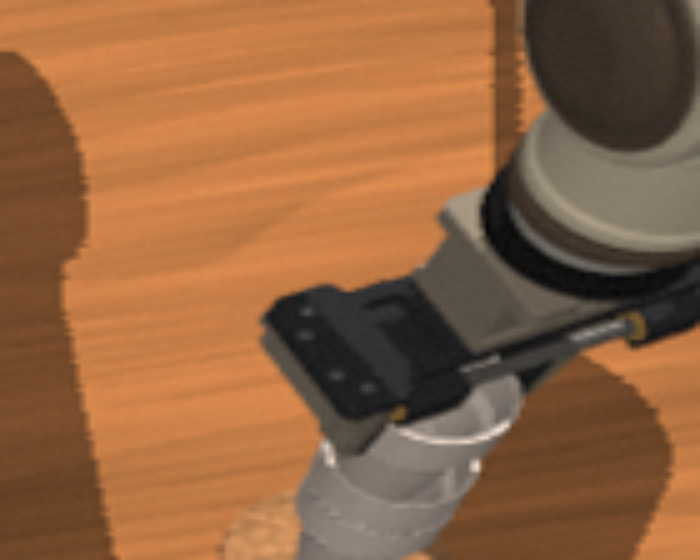

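View pics/w44.png

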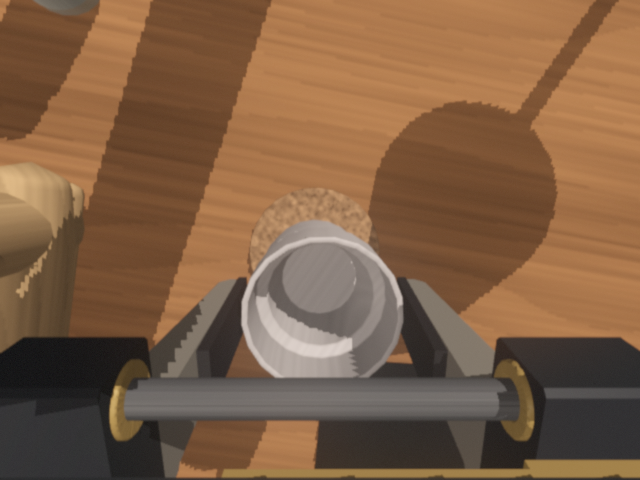

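Call:
jog_arm(
  motion=[
    [[4, -0.5, 1.5], 0],
    [[4, -0.5, 1.5], 0],
    [[4, 0, 1], 0],
    [[2, 0, 0.5], 0],
  ],
)

```text
t: 32.93
ee_pos: [0.6492, 0.2075, 0.3318]
eef_rot: [0.657, -0.057, 0.748, 0.076]
wrist_force: [0.6, 0.5, -2.4]
gripper_width: 0.744
```

```bash
python3 -c "
from h import *
rel([.626,.2095,.1505],101.3);h,ax=held()
C=cams('scene','wrist');c=C['scene']
cv2.imwrite('pics/s45.png',cv2.resize(c['pixels'][100:240,390:530,::-1],None,fx=5,fy=4))
cv2.imwrite('pics/w45.png',C['wrist']['pixels'][:,:,::-1])
"
```

```text
tilt [-7.52  0.89] t 32.93 pinch [0.6267 0.2101 0.1619] head 100.69 shift mm [11.4 -0.9  0.7] turn -0.6 f [ 0.6  0.5 -2.4] w 68.4
axis lean deg [3.29 0.26] foot [0.6218 0.2097 0.0775] rim [0.627  0.2101 0.1674]
```

View pics/s45.png

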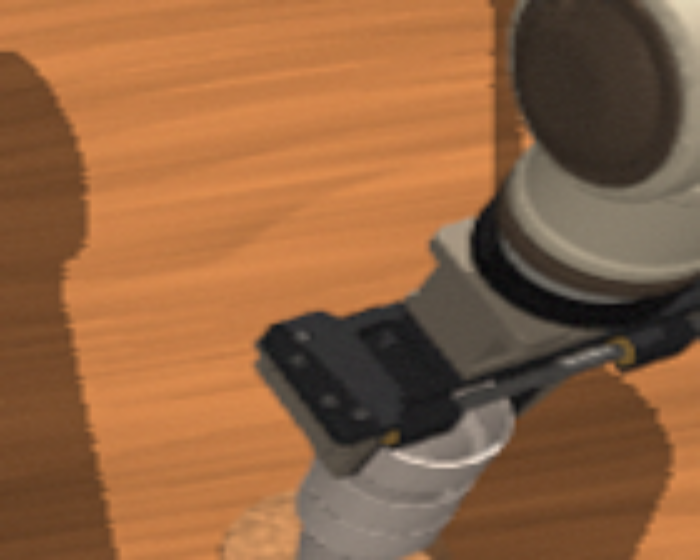

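View pics/w45.png

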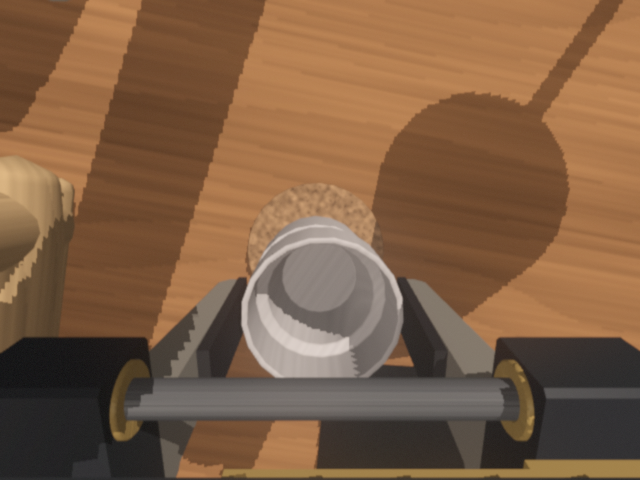

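Call:
jog_arm(
  motion=[
    [[3, 0, 0.4], 0],
    [[3, 0, 0.4], 0],
    [[2, 0, 0.2], 0],
    [[1.5, 0, 0.2], 0],
  ],
)

```text
t: 33.37
ee_pos: [0.6494, 0.2078, 0.3226]
eef_rot: [0.657, -0.057, 0.748, 0.076]
wrist_force: [0.7, -0.4, -0.8]
gripper_width: 0.744
```

```bash
python3 -c "
from h import *
rel([.626,.2095,.1505],101.3);h,ax=held()
"
```

```text
tilt [-7.41  0.88] t 33.37 pinch [0.6273 0.2104 0.1527] head 100.7 shift mm [ 2.3 -0.7 -1.1] turn -0.6 f [ 0.7 -0.4 -0.8] w 68.3
axis lean deg [3.17 0.27] foot [0.6226 0.21   0.0683] rim [0.6276 0.2104 0.1582]
```

Call:
jog_arm(
  motion=[
    [[1.5, 0, 0], 0],
    [[1.5, 0, 0], 0],
    [[1, 0, 0], 0],
    [[1, 0, 0], 0],
  ],
)

```text
t: 33.7
ee_pos: [0.6496, 0.2076, 0.321]
eef_rot: [0.659, -0.057, 0.746, 0.076]
wrist_force: [-0.1, -0.8, 2.3]
gripper_width: 0.74
```

```bash
python3 -c "
from h import *
rel([.626,.2095,.1505],101.3);h,ax=held()
C=cams('scene','wrist');c=C['scene']
cv2.imwrite('pics/s46.png',cv2.resize(c['pixels'][130:250,400:520,::-1],None,fx=6,fy=5))
"
```

```text
tilt [-7.14  0.87] t 33.7 pinch [0.6283 0.2102 0.1509] head 100.7 shift mm [ 0.7 -0.3 -2.3] turn -0.6 f [-0.1 -0.8  2.3] w 68.0
axis lean deg [2.9  0.28] foot [0.624  0.2098 0.0665] rim [0.6285 0.2103 0.1564]
```

View pics/s46.png

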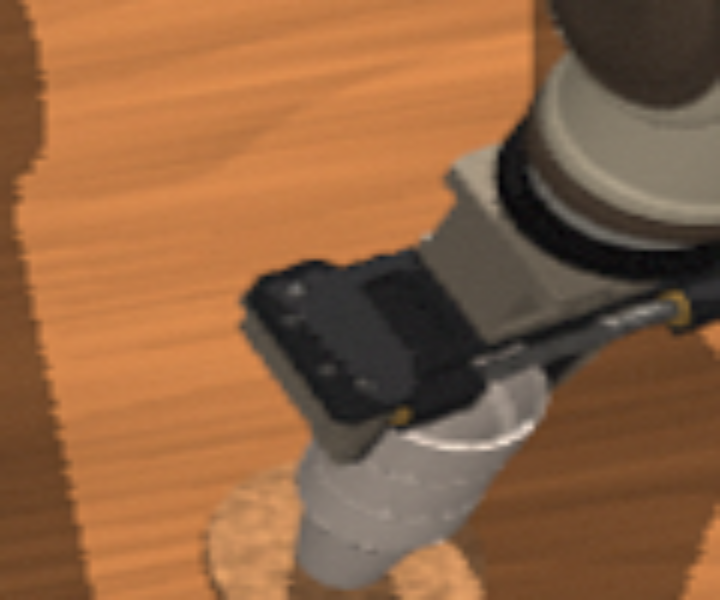

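Contact at the expected home height (0.151 m). I'll press lightly, then open.

Call:
jog_arm(
  motion=[
    [[1.5, 0, -1], 0],
    [[1.5, 0, 0], 0],
  ],
)

```text
t: 33.97
ee_pos: [0.6489, 0.2074, 0.3207]
eef_rot: [0.66, -0.057, 0.745, 0.076]
wrist_force: [-1.1, -0.8, 8.5]
gripper_width: 0.739
```

Call:
jog_arm(
  motion=[
    [[1, 0, 0], 0],
    [[0, 0, 0], 0],
    [[0, 0, 0], 0],
    [[0, 0, 0], 0],
  ],
  jaw=91,
)

```text
t: 34.3
ee_pos: [0.6484, 0.2077, 0.3186]
eef_rot: [0.66, -0.057, 0.745, 0.076]
wrist_force: [0.3, -0.2, 0.6]
gripper_width: 0.984
```

```bash
python3 -c "
from h import *
rel([.626,.2095,.1505],101.3)
C=cams('scene','wrist');c=C['scene']
cv2.imwrite('pics/w47.png',C['wrist']['pixels'][:,:,::-1])
"
```

```text
tilt [-6.97  0.91] t 34.3 pinch [0.6276 0.2104 0.1485] head 100.71 shift mm [-1.8 -0.5 -2. ] turn -0.6 f [ 0.3 -0.2  0.6] w 90.5
```

View pics/w47.png

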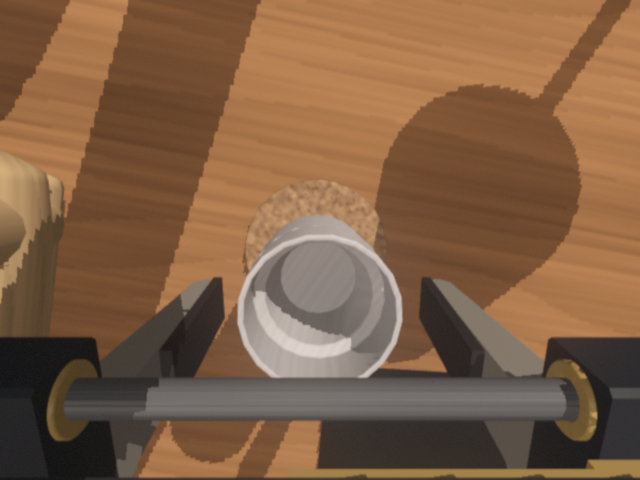

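Call:
jog_arm(
  motion=[
    [[-12, 0, -1], 0],
    [[-25, 0, -3], 0],
    [[-35, 0, -4], 0],
    [[-35, 0, -4], 0],
    [[-30, 0, -4], 0],
    [[-10, 0, -30], 0],
    [[0, 0, -35], 0],
    [[0, 0, -35], 0],
    [[0, 0, -35], 0],
    [[0, 0, -15], 0],
  ],
)

```text
t: 35.23
ee_pos: [0.5014, 0.1724, 0.4956]
eef_rot: [0.66, -0.057, 0.745, 0.076]
wrist_force: [1.0, -0.4, 0.7]
gripper_width: 0.989
```

```bash
python3 -c "
from h import *
rel([.626,.2095,.1505],101.3)
C=cams('scene','top','wrist');G=(0,255,0)
ci=[([.626,.2095,.096+.03*i],.033,G) for i in (0,1,2)]
overlay(C['scene'],[ci[2]],(400,130,530,270),5,'pics/o48.png')
cv2.imwrite('pics/s48.png',C['scene']['pixels'][:,:,::-1])
cv2.imwrite('pics/t48.png',C['top']['pixels'][:,:,::-1])
"
```

```text
tilt [-6.98  0.91] t 35.23 pinch [0.4805 0.1751 0.3255] head 100.67 shift mm [1.565e+02 1.000e-01 1.687e+02] turn -0.6 f [ 1.  -0.4  0.7] w 90.9
```

View pics/o48.png

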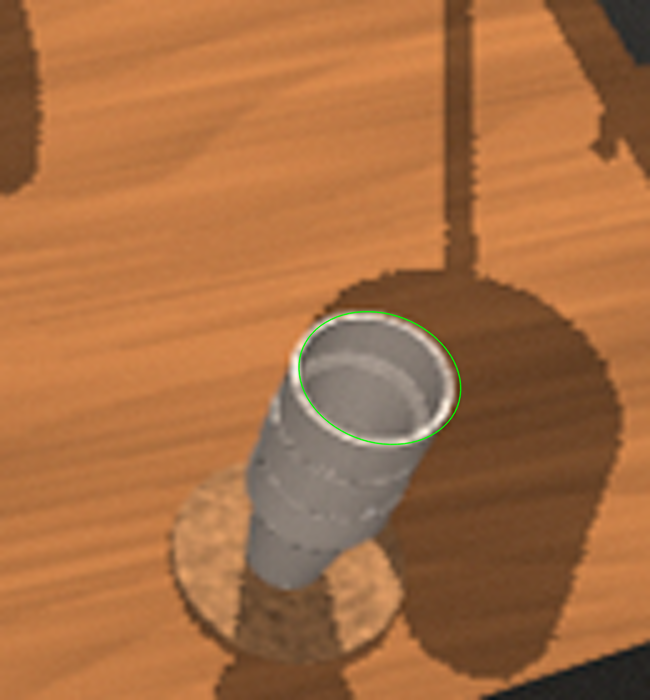

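View pics/s48.png

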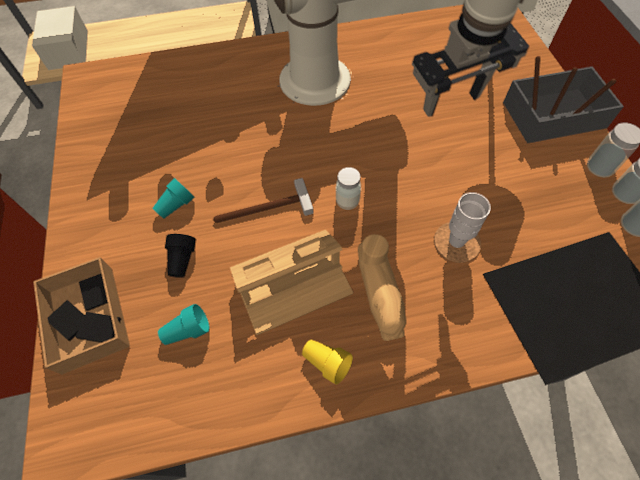

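View pics/t48.png

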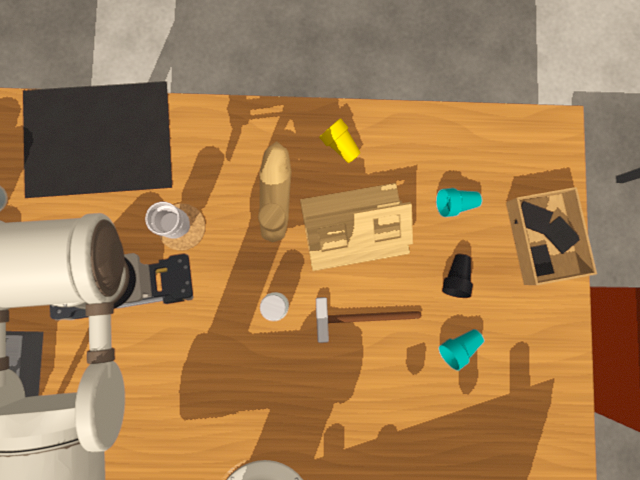

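The third rim matches the predicted circle for a fully home stack (z = 0.156 m), with the same ~1 px calibration offset as before. The collars are evenly spaced at crop (360,380), (340,465) and (320,510). The jar (348,188), hammer (262,208) and shoe last (382,285) are where they were. I'll hand it in.

Call:
jog_arm(
  motion=[
    [[0, 0, 0], 0],
    [[0, 0, 0], 0],
    [[0, 0, 0], 0],
  ],
)

```text
t: 35.63
ee_pos: [0.5061, 0.1727, 0.4948]
eef_rot: [0.661, -0.056, 0.745, 0.076]
wrist_force: [-0.6, -0.6, 0.8]
gripper_width: 0.988
```

```bash
python3 -c "
from workcell import finish_job,status
print(status.read_state()['t']);print(finish_job())"
```

```text
35.6333
the job is handed in; nothing more can be done
None
```

All three aluminium cups now make one upright stack on the cork mat, and I handed the job in at 35.6 s of the 69 s allowed. I stood the bench cup on the mat first, then nested the left rack cup in it and the right rack cup on top. The tool could not tilt, so I pulled each rack cup out along its axis and stood it upright on the bench with a light grip. I then regripped it and lowered it in.

- **Stack height:** the two nested cups touched down at grip heights of 0.1205 m and 0.151 m, against 0.120 m and 0.1505 m expected for fully home. In the last picture the top rim fits the circle predicted for a full stack, and the collars are evenly spaced.
- **Bystanders:** in the last pictures the jar, hammer and shoe last had not moved. The arm was clear of everything.
- **Forces:** the highest wrist force I read was about 9 N.

Some checks did not come out clean:
- **Camera agreement:** the scene and top cameras disagreed by 2–5 mm on positions, so I averaged them.
- **Tool tilt:** the tool drifted to about 7° of tilt by the last placement. I calculated that the third cup leaned about 3° in the grip as it went in. It looked straight once released.
- **First cup's set-down:** the wrist force just before I opened the fingers suggested the cup may have been 1–2 mm above the mat. It could have dropped that far before settling upright.

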